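Make up two bakery orders from the counter stock

ROBOT

A 6-joint arm with a two-finger parallel gripper is mounted at the origin on the work surface. World frame = base frame: x ahead of the robot, y to its left, z up, the work surface at z = 0. Lengths are in m, angles in degrees, forces in N, time in s.
With the tool pointing down it reaches from about 0.375 to 0.9 m from the base axis. Payload 3.1 kg.
Tool frame: the origin (TCP) lies on the centre line of the jaws, within the pads' length; the fingertips stand 8 mm ahead of it and the grasp point (between the pads) lies 11 mm behind it; y points along the fingers, x is the direction in which the jaws open and shut, and the axes are right-handed (so a half turn about y gives the same grasp; the last joint's range is limited). The gripper opens to 87 mm and grips with 3 to 60 N. Pads are 19 mm wide; open, the fingers measure 117 mm over their backs; the gripper's body (75 mm by 190 mm) begins 51 mm behind the grasp point.
Start: joints at [-85.113, 30.224, 82.088, -0, 67.689, -10.227], TCP at [0.163, -0.603, 0.231] pointing down, gripper open.
Joint ranges: [-176.69, 176.69], [-43.24, 126.21], [12.49, 139.97], [-82, 262], [0, 151.66], [-163.58, 163.58]. Speed limits (degrees/s): [159.86, 159.86, 180, 180, 180, 180].

INTERFACE

Orientations are given as a 3x3 rotation matrix whose columns are the frame's x, y, z axes.
In Python, from rig import read_state, imaging, job, spotter gives the robot as it stands.
- The arm moves only by the tool apply_moves, never from a script. Its argument "steps" is a list of rows, each an object of numbers: "x", "y", "z": the shift along the world's x, y, z in mm; "spin": the turn about the world's z in rad. In form: [{"x": .., "y": .., "z": .., "spin": ..}, ...]. A call has 1 to 12 rows; each row shifts and turns the pose as measured when the row begins; what a row does not reach is not made up. A row lasts 1/10 s, in which the tool goes at most 50 mm and 8.59 degrees, less where a joint would pass 70% of its speed; a pose out of reach is approached as far as the arm can. A call is refused whole if a number of a shift passes 50 or a number of a turn 0.15, either way. A call with a gripper value outside its range is refused whole. "grip" is the finger opening in mm, from 0 to 87, set as the call begins (left out, the last holds). The fingers move at their own pace and stop on an object; the grip force is fixed at half the most. Time passes only in rows, so rows that do not move let the fingers close. It gives the time, the measured TCP pose, the force and the opening at its end, in the units of the state.
- read_state(): the state, without advancing time (a new reading comes with each control period).
- imaging.capture(name): name is "scene" or "top" or "wrist"; returns the picture (384x512x3 uint8, red, green, blue); there is no depth.
- imaging.camera_params(name): a dict with "fov_y" (degrees; the focal length in pixels is half the picture's height over the tangent of half this angle, whatever the lens; pixels are square), "cx", "cy" (the principal point, pixels), "dist" ([k1, k2, p1, p2, k3] as OpenCV has them; the pictures are not rectified), "R" (3x3) and "t" (3): a world point X has camera coordinates R X + t. Camera axes: x right, y down, z forward; pixel columns grow to the right and rows downward; lengths in m; the calibration is good to about 2 mm. A picture is of the moment at which its call begins: read the wrist's pose just before it. camera_params takes no time and is no camera call; for the wrist camera it gives the pose at the moment of the call.
- job.hand_in(): hands the job in, once; it reports no verdict.
Trained networks look in the newest picture that a camera, given by its name, has taken for a name from the list of things; names that differ only in an ending like _2 or _b are one class to them, and where a whole thing is asked for, a point or a joint stands for the part that bears it (a point fixed in the world has none). Each returns a list of dicts, best first, with "score" (0 to 1); they miss things now and then, are a little off and sometimes report something else, mostly with a low value. They report only what shows in the picture. A call takes as long as a camera call. They do not tell look-alikes from the thing itself.
- spotter.cut_out(name, camera): "mask" (384x512 bool, what is visible of it) and "rect" ([left, top, width, height] in pixels, round what is visible of it).
The state is a dict: "time_s": time; "joint_positions": joint angles; "qvel": joint speeds; "tau": joint torques, N m; "position": TCP position; "tcp_rot": TCP orientation; "force": force on the tool from outside, world axes, zero at the start; "moment": the same for the moment, N m; "opening": opening from 0.0 (shut) to 1.0 (fully open).
Only numpy, scipy, OpenCV 4.12 (cv2) and the standard library are available. Lean on these libraries where they do the work, as an engineer would, in place of code of your own. Each camera call takes 0.05 s, during which the arm holds its last target.

TASK

Make up the two orders on the counter. The rectangular tray gets the pain au chocolat, lying flat in its larger bay, and the tall jar, standing in its smaller bay; the round board gets the muffin, the short jar and the bottle, standing one in each of its three rings, whichever way round. Set each down without dropping it, and leave the round bun where it lies: it belongs to neither order.

Things in the scene. Friction and masses are not known exactly. Their poses are not given: they have to be found in the camera images.
- pastry_mid (a point): Pain au chocolat: a loose, golden-brown, crusty oblong pastry with rounded edges and dark stripes across its top, 92 long (its x) x 54 wide (its y) x 46 mm high, about 80 g, rigid. The point is its centre, half-way up; z up. Another basket of such pastries at the back of the counter is fixed display and not part of the job.
- muffin_mid (a point): Muffin: loose and round, in a pleated pale paper case, with a brown dome dotted with dark chips; 66 mm high, 52 mm across at the foot, widening to 57 mm at 36 mm up and 60 mm at 41 mm up, about 90 g, rigid. The point is its centre, half-way up; z up.
- short_jar_mid (a point): Short jar: a loose, squat amber glass jar, 60 mm across and 34 mm high, with a flat steel lid 57 mm across on it, 46 mm high in all, about 180 g. The point is its centre, half-way up; z up.
- tall_jar_mid (a point): Tall jar: a loose, slim white ceramic cylinder, 46 mm across, 82 mm high, with a cork stopper 41 mm across on top, 96 mm high in all, about 200 g. The point is its centre, half-way up; z up.
- bottle_mid (a point): Bottle: a loose green glass bottle, 50 mm across and straight for its lower 74 mm, then a shoulder and a short neck 26 mm across with a 29 mm steel cap, 104 mm high in all, about 220 g. The point is its centre, half-way up; z up.
- bun_mid (a point): Bun: a low, loose, round brown bun with a pale cross on top and no paper case, 66 mm across, 41 mm high, about 70 g. To be left where it is. The point is its centre, half-way up; z up.
- rect_tray: Rectangular wooden tray, fixed, 92 (its x) x 212 (its y) mm outside. Origin at the centre of its underside, z up. Inner floor 6 mm above the counter; rim and cross divider 6 mm thick, their tops 16 mm above the counter. The divider is centred at y = +21 mm and leaves two bays, both 80 mm wide in x: the larger 118 mm long, centred at x = 0, y = -41 mm; the smaller 76 mm long, centred at x = 0, y = +62 mm.
- round_board: Round wooden board, fixed, 212 mm across, 8 mm thick, with three equal low rings on it. Origin at the centre of its underside, z up. Ring centres lie 56 mm from the middle at 0, 120 and 240 degrees from its x axis (turning towards y). Each ring is 80 mm across inside, wall 4 mm thick; the floor inside is 8 mm and the ring's top 16 mm above the counter.
Not all that is in view belongs to the job. Leave any blue or red look-alike of the part that bears muffin_mid alone. Leave any pink look-alike of the part that bears pastry_mid alone.

How it is judged:
By the outcome, as a careful person would: the job done as asked, in the order asked, and still so for the second after the job is handed in, with the robot touching nothing.
It also fails if it takes over 122 s, if anything falls off the work surface, if the arm or the gripper's body presses on something with over 40 N, if the wrist force passes 120 N, or if a joint passes its speed limit or range.

## Working session

There is one attempt and no reset: what is moved stays moved. The work goes in short steps, Python scripts to look and compute and a tool call to move; the robot and the scene stay as the last step left them, time stands still between calls to the robot, and variables do not carry over. Pictures are saved under pics/ and viewed, and the job is handed in when it is done.

Besides the shell and the picture viewer there is one more tool, called after "Emit:" as name(argument=value, ...) on one line, values as JSON. apply_moves: Moves the arm, as the interface text tells. Its arguments: {"type":"object","properties":{"steps":{"type":"array"},"grip":{"type":"number"}},"required":["steps"]}

```bash
mkdir -p pics; ls; python3 - <<'E'
from rig import read_state, imaging, job, spotter
import cv2
s=read_state();print(s)
for c in ("scene","top","wrist"):
    im=imaging.capture(c);cv2.imwrite(f"pics/{c}0.png",cv2.cvtColor(im,cv2.COLOR_RGB2BGR));print(c,imaging.camera_params(c))
E
```

```text
pics
{'time_s': 0.0, 'joint_positions': array([-8.51134766e+01,  3.02775086e+01,  8.21573290e+01, -1.02415984e-03,
        6.76886033e+01, -1.02258067e+01]), 'qvel': array([-0.01235156,  0.09240992,  0.11116899,  0.00208906,  0.06156348,
        0.03049475]), 'tau': array([ 6.58626486e-04, -4.40039062e+01, -1.76591384e+01,  6.33283379e-02,
        5.81624871e-02, -1.61938547e-04]), 'position': array([ 0.162922  , -0.60264394,  0.22958201]), 'tcp_rot': array([[ 2.60718629e-01, -1.99997993e-04,  9.65414811e-01],
       [-9.65412497e-01,  2.14520807e-03,  2.60718449e-01],
       [-2.12315881e-03, -9.99997679e-01,  3.66215146e-04]]), 'force': array([0.28775056, 0.16591332, 0.23076749]), 'moment': array([-0.02874759,  0.03905983, -0.01386029]), 'opening': 0.9996561286539937}
scene {'fov_y': 44.785461864315764, 'cx': 265.2535795358573, 'cy': 180.64957156438803, 'dist': array([-0.13069238,  0.        ,  0.        ,  0.        ,  0.        ]), 'R': array([[-0.03356716,  0.99929454,  0.01684249],
       [ 0.79606787,  0.036922  , -0.60408005],
       [-0.60427576, -0.00686949, -0.79674564]]), 't': array([-0.04959829, -0.33498376,  1.609323  ])}
top {'fov_y': 42.9673516983375, 'cx': 254.21044094090325, 'cy': 189.69021664789497, 'dist': array([-0.15662633,  0.        ,  0.        ,  0.        ,  0.        ]), 'R': array([[ 0.0223912 , -0.99974368, -0.00334714],
       [-0.98250292, -0.02138563, -0.18501529],
       [ 0.18489629,  0.00743129, -0.98272994]]), 't': array([0.05036725, 0.44764081, 1.52835209])}
wrist {'fov_y': 59.22077540406103, 'cx': 252.56418916870786, 'cy': 186.59532905722014, 'dist': array([-0.08921882,  0.        ,  0.        ,  0.        ,  0.        ]), 'R': array([[ 0.26221854, -0.96500765, -0.00129066],
       [-0.93221889, -0.25365418,  0.25812302],
       [-0.24941807, -0.06648146, -0.96611119]]), 't': array([-0.62356447, -0.03120626,  0.38995876])}
```

View pics/scene0.png

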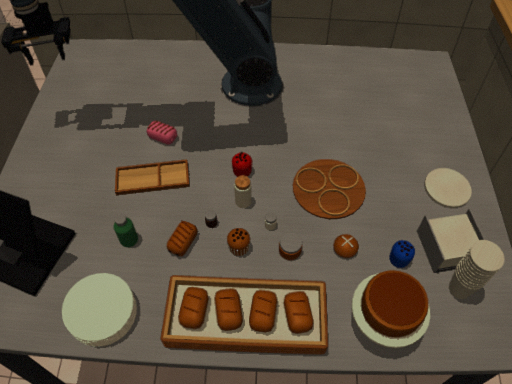

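View pics/top0.png

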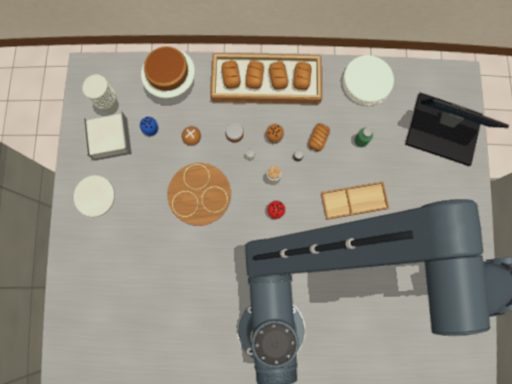

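View pics/wrist0.png

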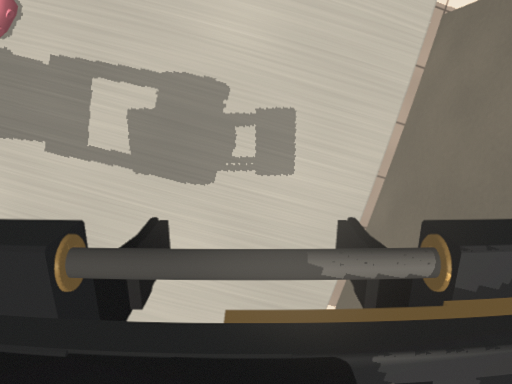

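The muffin is at scene (238,240). It could be confused with the red one (241,162), the blue one (402,252) and the bun with a cross (346,245). The pastry is at (182,238), with a pink look-alike at (161,132) and the display basket at about (245,312). The tall jar is at (243,192), the short jar at (290,248) and the bottle at (126,232). There are also two small shakers at (211,220) and (271,222), which aren't part of the job.

```bash
cat > h.py <<'E'
import numpy as np, cv2
from scipy.optimize import minimize
from rig import read_state, imaging, job, spotter
def K(p):
    f=192/np.tan(np.radians(p['fov_y']/2)); return np.array([[f,0,p['cx']],[0,f,p['cy']],[0,0,1.]])
def proj(P,p):
    q,_=cv2.projectPoints(np.asarray(P,float).reshape(-1,1,3),cv2.Rodrigues(np.array(p['R']))[0],np.array(p['t']),K(p),np.array(p['dist']));return q[:,0]
def ray(uv,p,z):
    n=cv2.undistortPoints(np.array([[uv]],float),K(p),np.array(p['dist']))[0,0]
    d=p['R'].T@np.r_[n,1];c=-p['R'].T@p['t'];return c+d*(z-c[2])/d[2]
th=np.linspace(0,2*np.pi,48,endpoint=False)
def rev(prof): return np.vstack([np.c_[d/2*np.cos(th),d/2*np.sin(th),0*th+z] for d,z in prof])/1000
def box(a,b,c,r=0):
    pts=[]
    for sx in(-1,1):
        for sy in(-1,1):
            for z in (0,c):
                k=r if z else r/3
                pts+= [[sx*(a/2-k),sy*b/2*(1 if not r else .93),z],[sx*a/2*(1 if not r else .97),sy*(b/2-k),z]]
    return np.array(pts)/1000.
M={'pastry_mid':box(92,54,46,10),'muffin_mid':rev([(52,0),(57,36),(60,41),(52,54),(36,62),(10,66)]),
'short_jar_mid':rev([(60,0),(60,34),(57,34),(57,46)]),'tall_jar_mid':rev([(46,0),(46,82),(41,96)]),
'bottle_mid':rev([(50,0),(50,74),(26,90),(29,104)]),'bun_mid':rev([(62,0),(66,14),(50,34),(20,41)]),
'rect_tray':box(92,212,16),'round_board':rev([(212,0),(212,8)])}
def poly(P,cx,cy,a,p,z0=0):
    c,s=np.cos(a),np.sin(a);Q=P@np.array([[c,s,0],[-s,c,0],[0,0,1]])+[cx,cy,z0]
    return cv2.convexHull(proj(Q,p).astype(np.float32))[:,0]
def hullmask(h):
    m=np.zeros((384,512),np.uint8);cv2.fillPoly(m,[np.round(h*256).astype(np.int32)],255,cv2.LINE_AA,8);return m/255.
def fit(name,views,x0,yaw=False,z0=0):
    def cost(v):
        c=0
        for m,p in views:
            h=hullmask(poly(M[name],v[0]/1000,v[1]/1000,np.radians(v[2]) if yaw else 0,p,z0))
            c+=1-np.minimum(h,m).sum()/np.maximum(h,m).sum()
        return c/len(views)
    best=None
    for a in ([0,45,90,135] if yaw else [0]):
        v0=np.r_[x0[0]*1000,x0[1]*1000,a]; n=3 if yaw else 2
        S=np.vstack([v0[:n],v0[:n]+np.eye(n)*([[12],[12],[20]][:n])])
        r=minimize(cost,v0[:n],method='Nelder-Mead',options=dict(initial_simplex=S,xatol=.05,fatol=1e-5))
        if best is None or r.fun<best.fun: best=r
    return best
E
python3 - <<'E'
from h import *
P={c:imaging.camera_params(c) for c in('scene','top')}
I={}
for c in P: I[c]=imaging.capture(c)
est={'pastry_mid':(182,238),'muffin_mid':(238,240),'short_jar_mid':(290,248),'tall_jar_mid':(243,192),'bottle_mid':(126,232),'bun_mid':(346,245),'rect_tray':(152,177),'round_board':(329,188)}
out={}
ov={c:cv2.cvtColor(I[c],cv2.COLOR_RGB2BGR) for c in P}
for n,uv in est.items():
    g=ray(uv,P['scene'],.02); V=[];info=[]
    for c in P:
        e=proj([g],P[c])[0]
        for d in spotter.cut_out(n,c):
            m=d['mask']; ys,xs=np.nonzero(m)
            if np.hypot(xs.mean()-e[0],ys.mean()-e[1])<18: V.append((m.astype(float),P[c]));info.append((c,round(d['score'],2),int(m.sum())));break
    if not V: print(n,'none');continue
    yw=n in('pastry_mid','rect_tray')
    r=fit(n,V,g,yw); each=[np.round(fit(n,[v],r.x[:2]/1000,yw).x,1) for v in V]
    print(n,np.round(r.x,1),round(r.fun,3),info,each); out[n]=r.x.tolist()
    for c in P: cv2.polylines(ov[c],[np.round(poly(M[n],r.x[0]/1000,r.x[1]/1000,np.radians(r.x[2]) if yw else 0,P[c])*16).astype(int)],True,(255,255,0),1,cv2.LINE_AA,4)
import json;json.dump(out,open('est.json','w'))
for c in P: np.save(c+'.npy',I[c])
cv2.imwrite('pics/ov_top.png',cv2.resize(ov['top'][40:240,120:420],None,fx=2.6,fy=2.6,interpolation=cv2.INTER_CUBIC))
cv2.imwrite('pics/ov_scene.png',cv2.resize(ov['scene'][110:280,90:390],None,fx=2.6,fy=2.6,interpolation=cv2.INTER_CUBIC))
E
```

```text
pastry_mid [ 630.5 -148.3  -19.5] 0.246 [('scene', 0.84, 701), ('top', 0.63, 382)] [array([ 629.8, -148.2,  166.4]), array([ 639. , -151.8,  -21.7])]
muffin_mid [640.4   0.9] 0.173 [('scene', 0.9, 564), ('top', 0.72, 230)] [array([639.7,   1.4]), array([640.8,  -4.3])]
short_jar_mid [644.9 133.2] 0.155 [('scene', 0.93, 532), ('top', 0.69, 286)] [array([642.9, 135.5]), array([644.9, 131.6])]
tall_jar_mid [493.3   3.2] 0.162 [('scene', 0.94, 523), ('top', 0.66, 221)] [array([493.4,   5.3]), array([ 4.935e+02, -1.000e-01])]
bottle_mid [ 629.7 -296.4] 0.142 [('scene', 0.71, 560), ('top', 0.64, 286)] [array([ 631.2, -294.9]), array([ 629.7, -296.4])]
bun_mid [632.8 279.5] 0.135 [('scene', 0.88, 489), ('top', 0.84, 284)] [array([629.7, 281.1]), array([633. , 279.5])]
rect_tray [ 426.7 -269.6   10.4] 0.059 [('top', 0.71, 1821)] [array([ 426.5, -269.8,   10.5])]
round_board [436.8 244.9] 0.042 [('scene', 0.75, 3535), ('top', 0.85, 3239)] [array([435.5, 247. ]), array([438.1, 242.9])]
```

View pics/ov_top.png

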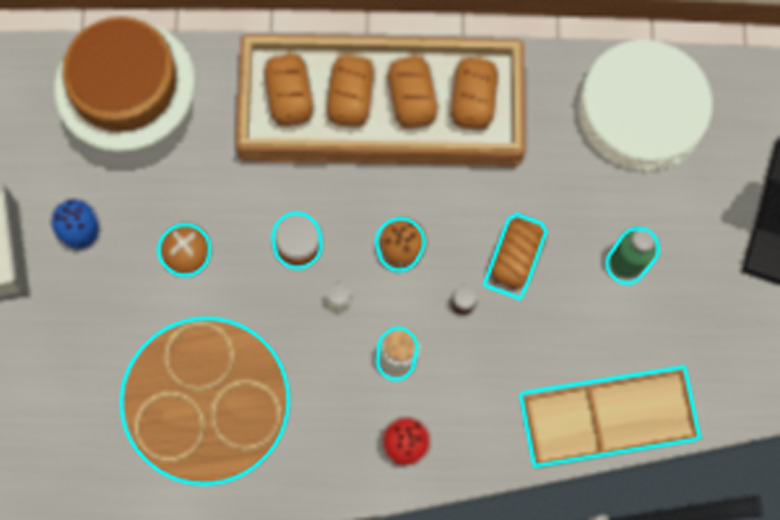

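View pics/ov_scene.png

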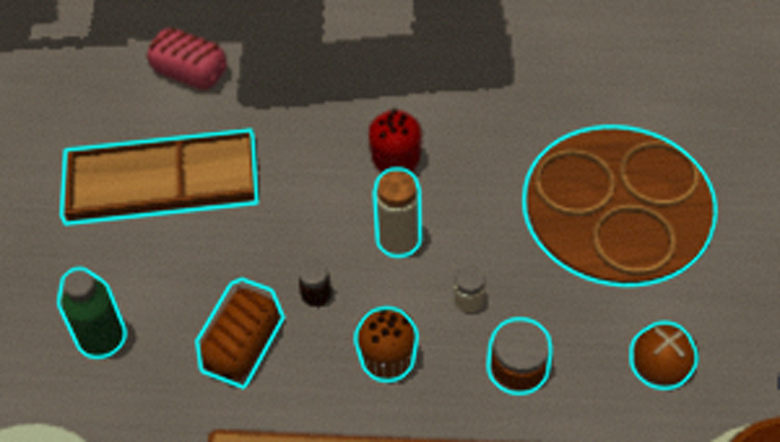

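The fits match the pictures. In the top crop, the red muffin look-alike is at (405,440) and the blue one at (75,223), so my choice is the one in the paper case at (400,245). Next I'm flying the wrist camera to the pastry for a close look.

Emit:
apply_moves(steps=[{"x": 34,"y": 38,"z": 0,"spin": -0.05},{"x": 34,"y": 38,"z": 0,"spin": -0.05},{"x": 34,"y": 38,"z": 0,"spin": -0.05},{"x": 34,"y": 38,"z": 0,"spin": -0.05},{"x": 34,"y": 38,"z": 0,"spin": -0.05},{"x": 34,"y": 38,"z": 0,"spin": -0.05},{"x": 34,"y": 38,"z": 0,"spin": -0.05},{"x": 34,"y": 38,"z": 0,"spin": -0.05},{"x": 34,"y": 38,"z": 0,"spin": -0.05},{"x": 34,"y": 38,"z": 0,"spin": -0.05},{"x": 34,"y": 38,"z": 0,"spin": -0.05},{"x": 34,"y": 38,"z": 0,"spin": -0.05}], grip=87)

```text
time_s: 2.25
position: [0.5612, -0.1578, 0.2326]
tcp_rot: [[-0.366, -0.0, 0.93], [-0.93, -0.011, -0.366], [0.011, -1.0, 0.004]]
force: [1.3, -1.4, 0.1]
opening: 1.0
```

```bash
cat > look.py <<'E'
from h import *
import sys,json
name,tag=sys.argv[1],sys.argv[2]; est=json.load(open('est.json'))
s=read_state();print('t',round(s['time_s'],2),'tcp',np.round(s['position']*1000,1),'jaw',np.round(np.degrees(np.arctan2(s['tcp_rot'][1,0],s['tcp_rot'][0,0])),2),'j',np.round(s['joint_positions']),'open',round(s['opening']*87,1),'F',np.round(s['force'],1))
p=imaging.camera_params('wrist');I=imaging.capture('wrist');ov=cv2.cvtColor(I,cv2.COLOR_RGB2BGR)
if name!='none':
  e0=est[name];e=proj([[e0[0]/1000,e0[1]/1000,.02]],p)[0];print('expected px',e)
  for d in spotter.cut_out(name,'wrist'):
    m=d['mask'];ys,xs=np.nonzero(m)
    if np.hypot(xs.mean()-e[0],ys.mean()-e[1])<60:
        yw=len(e0)>2
        r=fit(name,[(m.astype(float),p)],(e0[0]/1000,e0[1]/1000),yw);print(name,d['score'],d['rect'],np.round(r.x,1),round(r.fun,3))
        cv2.polylines(ov,[np.round(poly(M[name],r.x[0]/1000,r.x[1]/1000,np.radians(r.x[2]) if yw else 0,p)*16).astype(int)],True,(255,255,0),1,cv2.LINE_AA,4)
        break
    else: print('far',d['score'],d['rect'])
np.save('w_'+tag+'.npy',I);np.savez('w_'+tag+'_p.npz',**p)
cv2.imwrite(f'pics/w_{tag}.png',ov)
E
python3 look.py pastry_mid a
```

```text
t 2.25 tcp [ 561.2 -157.8  232.6] jaw -111.5 j [-26.  27.  88.  -1.  65.  85.] open 87.0 F [ 1.3 -1.4  0.1]
expected px [219.2307875 106.9940457]
pastry_mid 0.58 [187.9, 58.5, 57.1, 89.0] [ 633.  -149.5  157.6] 0.058
```

View pics/w_a.png

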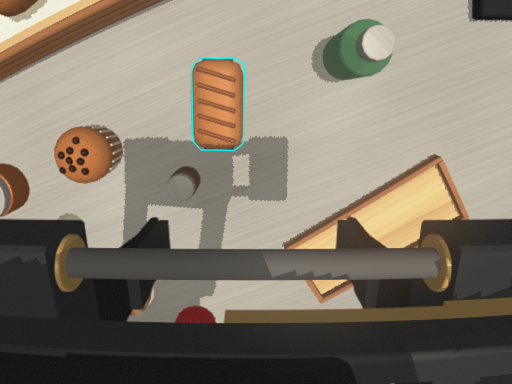

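The close crop shows the golden-brown pastry at (218,104) with the outline fitting well, and the pink one isn't in view. Going to grasp it.

Emit:
apply_moves(steps=[{"x": 36,"y": 4,"z": 0,"spin": -0.016},{"x": 36,"y": 4,"z": -20,"spin": 0},{"x": 0,"y": 0,"z": -40,"spin": 0},{"x": 0,"y": 0,"z": -40,"spin": 0},{"x": 0,"y": 0,"z": -30,"spin": 0},{"x": 0,"y": 0,"z": 0,"spin": 0}])

```text
time_s: 2.95
position: [0.6377, -0.1472, 0.1003]
tcp_rot: [[-0.369, 0.005, 0.93], [-0.93, -0.014, -0.369], [0.011, -1.0, 0.01]]
force: [-2.1, 0.4, -0.2]
opening: 1.005
```

```bash
python3 - <<'E'
from h import *
s=read_state();print(s['position']*1000,np.degrees(np.arctan2(s['tcp_rot'][1,0],s['tcp_rot'][0,0])))
E
```

```text
[ 637.70072229 -147.23698579  100.28407105] -111.63278176330725
```

Emit:
apply_moves(steps=[{"x": -4,"y": -2,"z": -20,"spin": -0.014},{"x": 0,"y": 0,"z": -25,"spin": 0},{"x": 0,"y": 0,"z": -22,"spin": 0},{"x": 0,"y": 0,"z": 0,"spin": 0}])

```text
time_s: 3.35
position: [0.6357, -0.1536, 0.0371]
tcp_rot: [[-0.383, 0.012, 0.924], [-0.924, -0.018, -0.383], [0.012, -1.0, 0.017]]
force: [-0.7, -0.1, -0.3]
opening: 1.0
```

Emit:
apply_moves(steps=[{"x": -1,"y": 3,"z": -8,"spin": 0},{"x": 0,"y": 0,"z": -6,"spin": 0},{"x": 0,"y": 0,"z": 0,"spin": 0}])

```text
time_s: 3.65
position: [0.6374, -0.1526, 0.0272]
tcp_rot: [[-0.384, 0.019, 0.923], [-0.923, -0.021, -0.384], [0.012, -1.0, 0.025]]
force: [-1.1, -0.2, -0.1]
opening: 0.998
```

Each row re-bases on the measured pose, so a little sag tilt builds up. I'll use few rows and let time pass with camera calls, during which the arm holds its target.

Emit:
apply_moves(steps=[{"x": -5,"y": 4,"z": -5,"spin": 0}])

```text
time_s: 3.75
position: [0.6343, -0.1495, 0.0238]
tcp_rot: [[-0.384, 0.023, 0.923], [-0.923, -0.023, -0.384], [0.012, -0.999, 0.03]]
force: [1.0, -0.9, 1.1]
opening: 1.003
```

```bash
cat > w.py <<'E'
from h import *
import sys
for _ in range(int(sys.argv[1])): imaging.capture('top')
s=read_state();R=s['tcp_rot'];print('t',round(s['time_s'],2),'tcp',np.round(s['position']*1000,1),'jaw',np.round(np.degrees(np.arctan2(R[1,0],R[0,0])),2),'tilt',np.round(R[:2,1],3),'j',np.round(s['joint_positions']),'open',round(s['opening']*87,1),'F',np.round(s['force'],1))
E
python3 w.py 3
```

```text
t 3.9 tcp [ 631.7 -147.9   22.2] jaw -112.55 tilt [ 0.018 -0.02 ] j [-23.  47.  87.  -1.  44.  91.] open 86.8 F [-0.3 -0.4  0.2]
```

Emit:
apply_moves(steps=[{"x": 0,"y": 0,"z": 0,"spin": 0}], grip=40)

```text
time_s: 4.0
position: [0.6318, -0.1479, 0.0225]
tcp_rot: [[-0.383, 0.018, 0.923], [-0.924, -0.021, -0.383], [0.012, -1.0, 0.024]]
force: [-0.2, -0.3, -0.8]
opening: 0.963
```

```bash
python3 w.py 6; python3 w.py 4
```

```text
t 4.3 tcp [ 631.9 -148.    22.3] jaw -112.55 tilt [ 0.018 -0.02 ] j [-23.  47.  87.  -1.  44.  91.] open 63.0 F [-1.4 -0.2  0.1]
t 4.5 tcp [ 631.8 -148.    22.3] jaw -112.55 tilt [ 0.018 -0.02 ] j [-23.  47.  87.  -1.  44.  91.] open 53.7 F [ 0.1 -0.1  0.9]
```

Emit:
apply_moves(steps=[{"x": 0,"y": 0,"z": 30,"spin": 0},{"x": 0,"y": 0,"z": 45,"spin": 0}])

```text
time_s: 4.7
position: [0.6262, -0.146, 0.0914]
tcp_rot: [[-0.384, 0.002, 0.923], [-0.923, -0.014, -0.384], [0.012, -1.0, 0.008]]
force: [0.5, -0.4, -0.4]
opening: 0.619
```

```bash
python3 w.py 5
```

```text
t 4.95 tcp [ 627.9 -146.6   93.3] jaw -112.56 tilt [ 0.008 -0.016] j [-23.  41.  86.  -1.  52.  90.] open 53.9 F [-0.2  0.3 -1. ]
```

Emit:
apply_moves(steps=[{"x": -10,"y": -9,"z": 10,"spin": 0.15},{"x": -14,"y": -11,"z": 10,"spin": 0.15},{"x": -14,"y": -11,"z": 10,"spin": 0.15},{"x": -14,"y": -11,"z": 10,"spin": 0.15},{"x": -14,"y": -11,"z": 0,"spin": 0.15},{"x": -14,"y": -11,"z": 0,"spin": 0.15},{"x": -14,"y": -11,"z": 0,"spin": 0.15},{"x": -14,"y": -11,"z": 0,"spin": 0.15},{"x": -14,"y": -11,"z": 0,"spin": 0.15},{"x": -14,"y": -11,"z": 0,"spin": 0.15},{"x": -14,"y": -11,"z": 0,"spin": 0.15},{"x": -14,"y": -11,"z": 0,"spin": 0.15}])

```text
time_s: 6.15
position: [0.4454, -0.2707, 0.1128]
tcp_rot: [[0.987, -0.02, 0.158], [-0.158, 0.003, 0.987], [-0.02, -1.0, 0.0]]
force: [0.5, 0.2, -1.0]
opening: 0.619
```

```bash
python3 w.py 4; python3 look.py rect_tray b
```

```text
t 6.35 tcp [ 446.5 -270.8  113.4] jaw -9.66 tilt [-0.018  0.003] j [-43.  33. 102.  -1.  46. -33.] open 54.3 F [ 0.8 -0.3 -0.7]
t 6.35 tcp [ 446.5 -270.8  113.4] jaw -9.66 j [-43.  33. 102.  -1.  46. -33.] open 54.3 F [ 0.8 -0.3 -0.7]
expected px [228.19079228 195.82656668]
far 0.64 [116.2, 39.4, 200.8, 252.7]
```

View pics/w_b.png

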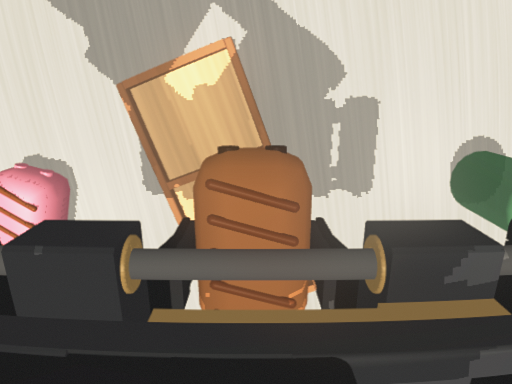

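The pastry is held level between the jaws. The +y end of the tray shows its outer corners at about (118,86) and (231,39). I'm using these to refine the tray pose.

```bash
python3 - <<'E'
from h import *
p=dict(np.load('w_b_p.npz'))
im=cv2.cvtColor(np.load('w_b.npy'),cv2.COLOR_RGB2BGR)
a=ray((119,87),p,.016);b=ray((231,39),p,.016);print(a,b)
d=b-a;print('yaw',np.degrees(np.arctan2(d[1],d[0])),np.linalg.norm(d))
for cx,cy,yaw in((.4267,-.2696,10.4),(.4245,-.271,11)):
  print(proj([[cx+np.cos(np.radians(yaw))*x-np.sin(np.radians(yaw))*y,cy+np.sin(np.radians(yaw))*x+np.cos(np.radians(yaw))*y,.016] for x,y in((-.046,.106),(.046,.106),(.04,.024),(-.046,.02),(.046,-0.106))],p).round(1))
cv2.imwrite('pics/bc.png',cv2.resize(im[20:230,100:320],None,fx=2.5,fy=2.5,interpolation=cv2.INTER_CUBIC))
# also fit tray from top w/ refined est, scene mask by color
T=np.load('scene.npy');c=cv2.cvtColor(T,cv2.COLOR_RGB2BGR)[145:210,100:205];cv2.imwrite('pics/tray_s.png',cv2.resize(c,None,fx=6,fy=6,interpolation=cv2.INTER_CUBIC))
E
```

```text
[ 0.36185297 -0.17591952  0.016     ] [ 0.44899183 -0.1582563   0.016     ]
yaw 11.45871200179533 0.08891102302710455
[[118.9  83.8]
 [236.   36.2]
 [267.  148. ]
 [164.7 190.2]
 [324.3 289.6]]
[[115.5  87.5]
 [231.6  38.8]
 [263.9 149.9]
 [162.4 192.9]
 [323.  290.6]]
```

View pics/bc.png

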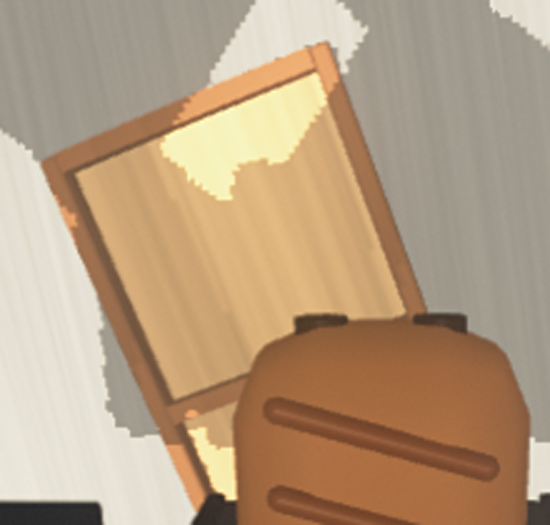

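Emit:
apply_moves(steps=[{"x": -5,"y": -13,"z": 0,"spin": 0.12},{"x": -5,"y": -13,"z": -20,"spin": 0.12},{"x": -4,"y": -13,"z": -30,"spin": 0.12}])

```text
time_s: 6.75
position: [0.438, -0.3096, 0.0659]
tcp_rot: [[0.978, -0.009, -0.207], [0.207, -0.01, 0.978], [-0.011, -1.0, -0.008]]
force: [-0.2, -0.4, 0.4]
opening: 0.614
```

```bash
python3 w.py 5
```

```text
t 7.0 tcp [ 436.8 -308.3   65.6] jaw 11.53 tilt [-0.012 -0.007] j [-47.  38. 102.  -1.  40. -57.] open 53.8 F [ 0.3 -0.9 -0.3]
```

Emit:
apply_moves(steps=[{"x": -4,"y": -2,"z": -18,"spin": -0.013},{"x": 0,"y": 0,"z": -15,"spin": 0}])

```text
time_s: 7.2
position: [0.4359, -0.3109, 0.0364]
tcp_rot: [[0.983, -0.006, -0.184], [0.184, -0.013, 0.983], [-0.008, -1.0, -0.011]]
force: [-0.8, -0.2, -1.1]
opening: 0.615
```

```bash
python3 w.py 5
```

```text
t 7.45 tcp [ 436.  -311.2   36.4] jaw 10.71 tilt [-0.006 -0.013] j [-47.  41. 103.  -1.  36. -57.] open 53.7 F [ 0.4  0.3 -0.9]
```

Emit:
apply_moves(steps=[{"x": -4,"y": 1,"z": -6,"spin": 0}])

```text
time_s: 7.55
position: [0.4334, -0.3111, 0.0319]
tcp_rot: [[0.982, -0.003, -0.186], [0.186, -0.016, 0.982], [-0.006, -1.0, -0.015]]
force: [-0.0, -0.8, -0.4]
opening: 0.618
```

```bash
python3 w.py 4
```

```text
t 7.75 tcp [ 431.8 -310.1   30.7] jaw 10.7 tilt [-0.006 -0.012] j [-47.  41. 104.  -1.  35. -57.] open 53.6 F [ 0.3 -0.2  0.5]
```

Emit:
apply_moves(steps=[{"x": 0,"y": 0,"z": -2,"spin": 0}])

```text
time_s: 7.85
position: [0.4319, -0.3106, 0.0292]
tcp_rot: [[0.983, -0.006, -0.186], [0.186, -0.014, 0.982], [-0.008, -1.0, -0.012]]
force: [-1.8, -3.5, 6.0]
opening: 0.614
```

```bash
python3 w.py 3
```

```text
t 8.0 tcp [ 431.9 -310.6   29.1] jaw 10.71 tilt [-0.006 -0.013] j [-47.  42. 104.  -1.  34. -57.] open 53.6 F [-1.8 -2.2  3.5]
```

Touchdown at about 4 N. Releasing, then rising.

Emit:
apply_moves(steps=[{"x": 0,"y": 0,"z": 0,"spin": 0}], grip=70)

```text
time_s: 8.1
position: [0.432, -0.3107, 0.0291]
tcp_rot: [[0.983, -0.006, -0.185], [0.185, -0.013, 0.983], [-0.008, -1.0, -0.012]]
force: [0.1, 0.6, 0.0]
opening: 0.652
```

```bash
python3 w.py 6
```

```text
t 8.4 tcp [ 431.9 -310.4   28.9] jaw 10.71 tilt [-0.006 -0.013] j [-47.  42. 104.  -1.  34. -57.] open 69.2 F [-0.4  0.4  0.3]
```

Emit:
apply_moves(steps=[{"x": 0,"y": 0,"z": 15,"spin": 0},{"x": 0,"y": 0,"z": 40,"spin": 0},{"x": 0,"y": 0,"z": 45,"spin": 0},{"x": 0,"y": 20,"z": 45,"spin": 0}], grip=87)

```text
time_s: 8.8
position: [0.4288, -0.2882, 0.1712]
tcp_rot: [[0.983, -0.016, -0.184], [0.184, -0.002, 0.983], [-0.016, -1.0, 0.001]]
force: [1.1, -0.6, 0.8]
opening: 0.989
```

```bash
python3 w.py 3; python3 look.py none c
```

```text
t 8.95 tcp [ 429.6 -286.7  172.8] jaw 10.76 tilt [-0.013 -0.005] j [-46.  27. 101.  -1.  53. -56.] open 87.0 F [-0.1 -0.5  0. ]
t 8.95 tcp [ 429.6 -286.7  172.8] jaw 10.76 j [-46.  27. 101.  -1.  53. -56.] open 87.0 F [-0.1 -0.5  0. ]
```

View pics/w_c.png

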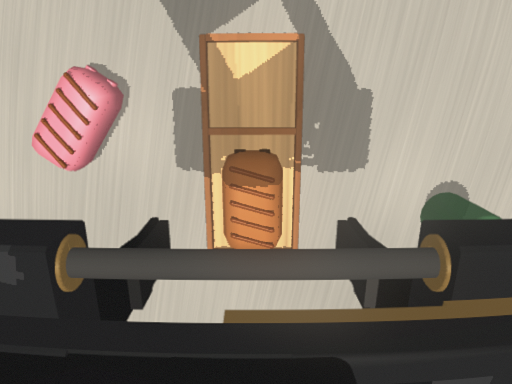

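The pastry lies flat in the larger bay, centre at about (252,200) px and clear of the rim at (213–297). Next, the tall jar.

Emit:
apply_moves(steps=[{"x": 17,"y": 37,"z": 10,"spin": 0.147},{"x": 17,"y": 38,"z": 10,"spin": 0.147},{"x": 17,"y": 38,"z": 10,"spin": 0.147},{"x": 17,"y": 38,"z": 10,"spin": 0.147},{"x": 17,"y": 38,"z": 0,"spin": 0.147},{"x": 17,"y": 38,"z": 0,"spin": 0.147},{"x": 17,"y": 38,"z": 0,"spin": 0.147}])

```text
time_s: 9.7
position: [0.5453, -0.0179, 0.1996]
tcp_rot: [[0.329, -0.024, -0.944], [0.944, -0.016, 0.33], [-0.023, -1.0, 0.018]]
force: [0.5, -1.1, -0.4]
opening: 0.998
```

```bash
python3 - <<'E'
from h import *
p=dict(np.load('w_c_p.npz'))
for uv in((200,36),(304,36),(205,131),(300,131),(208,131),(297,131)): print(uv,ray(uv,p,.016).round(4))
P=imaging.camera_params('top')
print('red',ray((276,210),P,.04)); 
for c in((199,357),(169,427),(245,414)): print('ring',ray((120+c[0]/2.6,40+c[1]/2.6),P,.014))
E
python3 w.py 4; python3 look.py tall_jar_mid d
```

```text
(200, 36) [ 0.3606 -0.175   0.016 ]
(304, 36) [ 0.4491 -0.1582  0.016 ]
(205, 131) [ 0.3781 -0.2557  0.016 ]
(300, 131) [ 0.4635 -0.2392  0.016 ]
(208, 131) [ 0.3808 -0.2551  0.016 ]
(297, 131) [ 0.4608 -0.2397  0.016 ]
red [ 0.38219077 -0.01091555  0.04      ]
ring [0.48910672 0.25174537 0.014     ]
ring [0.39834941 0.28569661 0.014     ]
ring [0.41708429 0.19041766 0.014     ]
t 9.9 tcp [544.7 -18.6 199.6] jaw 70.52 tilt [-0.025 -0.016] j [-13.  27.  95.  -1.  60. -83.] open 86.9 F [-0.4 -1.2  0.7]
t 9.9 tcp [544.7 -18.6 199.6] jaw 70.52 j [-13.  27.  95.  -1.  60. -83.] open 86.9 F [-0.4 -1.2  0.7]
expected px [259.18759572 115.12047769]
tall_jar_mid 0.84 [230.2, 89.9, 58.7, 56.5] [493.9   2.2] 0.08
```

View pics/w_d.png

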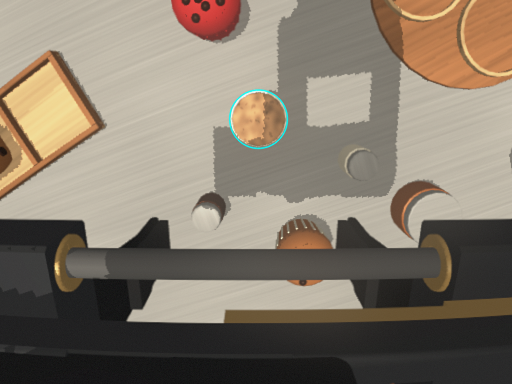

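The tall jar's cork top is at (259,120) px, with the outline fitting well. The red look-alike at (207,8) is clear of the fingers. Descending.

Emit:
apply_moves(steps=[{"x": -26,"y": 10,"z": 0,"spin": 0},{"x": -26,"y": 10,"z": -10,"spin": 0},{"x": 0,"y": 0,"z": -40,"spin": 0},{"x": 0,"y": 0,"z": -20,"spin": 0}])

```text
time_s: 10.4
position: [0.492, -0.007, 0.1306]
tcp_rot: [[0.349, -0.017, -0.937], [0.937, -0.019, 0.35], [-0.023, -1.0, 0.009]]
force: [-0.3, 0.5, 0.3]
opening: 0.999
```

```bash
python3 w.py 4
```

```text
t 10.6 tcp [494.2  -7.  132.4] jaw 69.59 tilt [-0.015 -0.019] j [-13.  29. 105.  -2.  46. -81.] open 87.3 F [0.1 1.1 0.4]
```

Emit:
apply_moves(steps=[{"x": 0,"y": 9,"z": 0,"spin": 0},{"x": 0,"y": 0,"z": -40,"spin": 0}])

```text
time_s: 10.8
position: [0.5006, 0.0003, 0.0976]
tcp_rot: [[0.352, 0.002, -0.936], [0.936, -0.022, 0.352], [-0.02, -1.0, -0.009]]
force: [2.3, -0.2, -0.5]
opening: 0.999
```

```bash
python3 w.py 5
```

```text
t 11.05 tcp [496.1   0.8  94.5] jaw 69.44 tilt [-0.011 -0.02 ] j [-12.  33. 107.  -2.  40. -80.] open 86.8 F [ 0.2  0.3 -0.5]
```

Emit:
apply_moves(steps=[{"x": -2,"y": 2,"z": -45,"spin": 0}])

```text
time_s: 11.15
position: [0.5004, 0.0017, 0.0546]
tcp_rot: [[0.351, 0.005, -0.936], [0.936, -0.023, 0.351], [-0.02, -1.0, -0.013]]
force: [0.8, -0.4, -0.5]
opening: 1.001
```

```bash
python3 w.py 5
```

```text
t 11.4 tcp [494.9   2.7  51.2] jaw 69.44 tilt [-0.009 -0.02 ] j [-12.  38. 108.  -2.  34. -79.] open 87.1 F [ 0.6 -0.8 -0. ]
```

Emit:
apply_moves(steps=[{"x": 0,"y": 0,"z": 0,"spin": 0}], grip=30)

```text
time_s: 11.5
position: [0.4962, 0.0025, 0.0534]
tcp_rot: [[0.351, -0.005, -0.936], [0.936, -0.021, 0.351], [-0.022, -1.0, -0.003]]
force: [0.7, 0.8, 0.2]
opening: 0.967
```

```bash
python3 w.py 14
```

```text
t 12.2 tcp [494.9   2.7  51.2] jaw 69.45 tilt [-0.009 -0.021] j [-12.  38. 108.  -2.  34. -79.] open 45.5 F [ 0.1 -0.2  1.5]
```

Emit:
apply_moves(steps=[{"x": 0,"y": 0,"z": 40,"spin": 0}])

```text
time_s: 12.3
position: [0.4913, 0.0033, 0.0871]
tcp_rot: [[0.351, -0.021, -0.936], [0.936, -0.018, 0.352], [-0.024, -1.0, 0.013]]
force: [0.6, -0.2, -1.4]
opening: 0.521
```

```bash
python3 w.py 5
```

```text
t 12.55 tcp [494.6   2.8  90.9] jaw 69.45 tilt [-0.009 -0.02 ] j [-12.  34. 107.  -2.  40. -80.] open 45.5 F [ 0.3 -0.1 -1.5]
```

Emit:
apply_moves(steps=[{"x": 0,"y": -20,"z": 35,"spin": -0.14},{"x": -10,"y": -32,"z": 0,"spin": -0.147},{"x": -14,"y": -32,"z": 0,"spin": -0.147},{"x": -14,"y": -32,"z": 0,"spin": -0.147},{"x": -14,"y": -32,"z": 0,"spin": -0.147},{"x": -14,"y": -32,"z": 0,"spin": -0.147},{"x": -14,"y": -32,"z": 0,"spin": -0.147}])

```text
time_s: 13.25
position: [0.408, -0.21, 0.1194]
tcp_rot: [[0.985, -0.029, -0.167], [0.168, 0.01, 0.986], [-0.027, -1.0, 0.014]]
force: [0.4, -0.5, -1.4]
opening: 0.517
```

```bash
python3 w.py 5; python3 look.py none e
```

```text
t 13.5 tcp [ 408.7 -208.6  119.7] jaw 10.01 tilt [-0.029  0.01 ] j [-41.  29. 110.  -1.  42. -50.] open 45.5 F [ 0.1  0.  -2.2]
t 13.5 tcp [ 408.7 -208.6  119.7] jaw 10.01 j [-41.  29. 110.  -1.  42. -50.] open 45.5 F [ 0.1  0.  -2.2]
```

View pics/w_e.png

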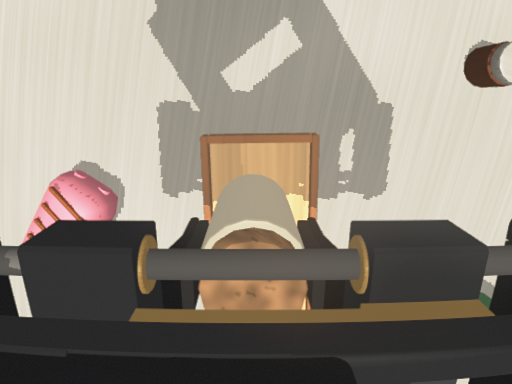

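Emit:
apply_moves(steps=[{"x": 5,"y": -1,"z": -48,"spin": 0.014}])

```text
time_s: 13.65
position: [0.4177, -0.2107, 0.0752]
tcp_rot: [[0.981, -0.019, -0.191], [0.191, 0.001, 0.981], [-0.019, -1.0, 0.005]]
force: [1.0, -0.8, -2.2]
opening: 0.52
```

```bash
python3 w.py 5
```

```text
t 13.9 tcp [ 414.1 -208.1   72.6] jaw 10.99 tilt [-0.029  0.01 ] j [-40.  35. 111.  -1.  36. -50.] open 45.1 F [ 0.7 -0.6 -0.6]
```

Emit:
apply_moves(steps=[{"x": 0,"y": -2,"z": -13,"spin": 0}])

```text
time_s: 14.0
position: [0.4159, -0.2109, 0.0624]
tcp_rot: [[0.981, -0.024, -0.192], [0.192, 0.005, 0.981], [-0.023, -1.0, 0.009]]
force: [0.1, -0.2, -1.2]
opening: 0.523
```

```bash
python3 w.py 4
```

```text
t 14.2 tcp [ 414.4 -210.4   60.8] jaw 10.99 tilt [-0.028  0.008] j [-40.  36. 111.  -1.  34. -50.] open 45.3 F [-0.7 -0.6 -1.2]
```

Emit:
apply_moves(steps=[{"x": 0,"y": 0,"z": -3,"spin": 0}])

```text
time_s: 14.3
position: [0.4149, -0.2109, 0.0589]
tcp_rot: [[0.981, -0.026, -0.19], [0.19, 0.007, 0.982], [-0.024, -1.0, 0.011]]
force: [-0.1, -0.2, -2.1]
opening: 0.526
```

```bash
python3 w.py 3
```

```text
t 14.45 tcp [ 414.5 -210.6   58.2] jaw 10.98 tilt [-0.027  0.008] j [-40.  36. 112.  -1.  34. -50.] open 45.5 F [-0.7 -0.8 -1.9]
```

Emit:
apply_moves(steps=[{"x": 0,"y": 0,"z": -2,"spin": 0}])

```text
time_s: 14.55
position: [0.4145, -0.2107, 0.057]
tcp_rot: [[0.981, -0.027, -0.19], [0.19, 0.007, 0.982], [-0.025, -1.0, 0.012]]
force: [-3.0, 2.0, 27.2]
opening: 0.524
```

```bash
python3 w.py 3
```

```text
t 14.7 tcp [ 414.5 -210.7   57.2] jaw 10.97 tilt [-0.027  0.007] j [-40.  36. 112.  -1.  33. -50.] open 45.6 F [-1.3  1.2  9.2]
```

Touchdown at z 57.2, as predicted. Releasing.

Emit:
apply_moves(steps=[{"x": 0,"y": 0,"z": 0,"spin": 0}], grip=70)

```text
time_s: 14.8
position: [0.4146, -0.2108, 0.0576]
tcp_rot: [[0.981, -0.026, -0.19], [0.19, 0.007, 0.982], [-0.024, -1.0, 0.012]]
force: [-0.8, 0.9, 0.4]
opening: 0.559
```

```bash
python3 w.py 8
```

```text
t 15.2 tcp [ 414.5 -210.6   57. ] jaw 10.98 tilt [-0.027  0.007] j [-40.  36. 112.  -1.  33. -50.] open 68.8 F [ 0.  -0.6  0.7]
```

Emit:
apply_moves(steps=[{"x": 0,"y": 0,"z": 40,"spin": 0}])

```text
time_s: 15.3
position: [0.4119, -0.2087, 0.0932]
tcp_rot: [[0.981, -0.036, -0.19], [0.19, 0.015, 0.982], [-0.032, -0.999, 0.022]]
force: [0.2, -0.9, 0.5]
opening: 0.795
```

```bash
python3 w.py 4
```

```text
t 15.5 tcp [ 415.  -211.    97.5] jaw 10.98 tilt [-0.025  0.006] j [-40.  32. 110.  -1.  39. -50.] open 69.5 F [-0.3 -0.7  0.8]
```

Emit:
apply_moves(steps=[{"x": 0,"y": 5,"z": 40,"spin": 0.138},{"x": 29,"y": 23,"z": 20,"spin": 0.138},{"x": 32,"y": 23,"z": 10,"spin": 0.138},{"x": 32,"y": 23,"z": 10,"spin": 0.138},{"x": 32,"y": 23,"z": 10,"spin": 0.138},{"x": 32,"y": 23,"z": 10,"spin": 0.138},{"x": 32,"y": 23,"z": 0,"spin": 0.138},{"x": 32,"y": 23,"z": 0,"spin": 0.138},{"x": 32,"y": 23,"z": 0,"spin": 0.138},{"x": 32,"y": 23,"z": 0,"spin": 0.138}], grip=87)

```text
time_s: 16.5
position: [0.7, 0.0101, 0.1895]
tcp_rot: [[-0.049, -0.031, -0.998], [0.998, -0.036, -0.048], [-0.034, -0.999, 0.032]]
force: [0.9, -0.5, 0.1]
opening: 1.003
```

```bash
python3 w.py 5; python3 look.py muffin_mid f
```

```text
t 16.75 tcp [698.1   8.8 189.5] jaw 92.41 tilt [-0.032 -0.036] j [ -7.  39.  71.  -2.  71. -99.] open 86.8 F [-1.6  0.5 -0.2]
t 16.75 tcp [698.1   8.8 189.5] jaw 92.41 j [ -7.  39.  71.  -2.  71. -99.] open 86.8 F [-1.6  0.5 -0.2]
expected px [252.11688143 115.56381575]
muffin_mid 0.79 [215.9, 79.4, 69.8, 69.4] [6.389e+02 2.000e-01] 0.04
```

View pics/w_f.png

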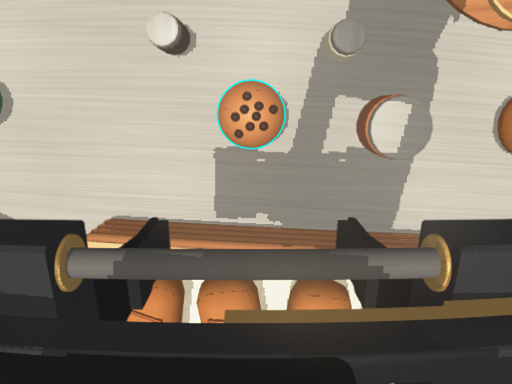

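The muffin is at (251,114), with a brown chip-dotted dome and a well-fitting outline. The two shakers are at (167,30) and (348,37), out of the fingers' way. Descending.

Emit:
apply_moves(steps=[{"x": -29,"y": -4,"z": -20,"spin": 0},{"x": -29,"y": -4,"z": -30,"spin": 0},{"x": 0,"y": 0,"z": -25,"spin": 0},{"x": 0,"y": 0,"z": -15,"spin": 0}])

```text
time_s: 17.25
position: [0.6365, -0.0052, 0.1029]
tcp_rot: [[-0.032, -0.024, -0.999], [0.999, -0.037, -0.031], [-0.036, -0.999, 0.025]]
force: [-0.1, 0.3, 0.3]
opening: 0.998
```

```bash
python3 w.py 5
```

```text
t 17.5 tcp [639.7  -4.7 105.1] jaw 91.92 tilt [-0.019 -0.038] j [  -9.   40.   85.   -3.   56. -100.] open 86.9 F [ 0.9 -0.4  0.5]
```

Emit:
apply_moves(steps=[{"x": -2,"y": 5,"z": -25,"spin": 0},{"x": 0,"y": 0,"z": -22,"spin": 0}])

```text
time_s: 17.7
position: [0.6434, -0.001, 0.0639]
tcp_rot: [[-0.032, -0.004, -0.999], [0.999, -0.04, -0.032], [-0.04, -0.999, 0.005]]
force: [-0.2, 0.6, 0.5]
opening: 0.999
```

```bash
python3 w.py 5
```

```text
t 17.95 tcp [643.5  -1.3  64.1] jaw 91.83 tilt [-0.005 -0.04 ] j [ -9.  44.  86.  -3.  50. -99.] open 87.0 F [-0.3 -0.1 -0.5]
```

Emit:
apply_moves(steps=[{"x": -4,"y": 1,"z": -40,"spin": 0}])

```text
time_s: 18.05
position: [0.6464, -0.0014, 0.0305]
tcp_rot: [[-0.031, 0.011, -0.999], [0.999, -0.043, -0.032], [-0.043, -0.999, -0.01]]
force: [1.2, -0.3, 0.3]
opening: 0.994
```

```bash
python3 w.py 5
```

```text
t 18.3 tcp [ 6.404e+02 -5.000e-01  2.550e+01] jaw 91.83 tilt [-0.003 -0.04 ] j [ -9.  47.  87.  -3.  46. -99.] open 86.9 F [-0.2 -0.1  0.6]
```

Emit:
apply_moves(steps=[{"x": -1,"y": 0,"z": -3,"spin": 0}], grip=45)

```text
time_s: 18.4
position: [0.6411, -0.0007, 0.0245]
tcp_rot: [[-0.032, 0.001, -0.999], [0.999, -0.041, -0.032], [-0.041, -0.999, 0.001]]
force: [0.3, 0.0, 0.2]
opening: 0.965
```

```bash
python3 w.py 10;python3 w.py 3
```

```text
t 18.9 tcp [ 6.396e+02 -5.000e-01  2.290e+01] jaw 91.83 tilt [-0.003 -0.041] j [ -9.  47.  87.  -3.  46. -98.] open 56.9 F [0.6 0.6 2.7]
t 19.05 tcp [ 6.396e+02 -5.000e-01  2.290e+01] jaw 91.83 tilt [-0.003 -0.041] j [ -9.  47.  87.  -3.  46. -98.] open 56.8 F [ 0.2 -0.1  3.8]
```

Emit:
apply_moves(steps=[{"x": 0,"y": 0,"z": 40,"spin": 0}])

```text
time_s: 19.15
position: [0.6349, 0.0002, 0.0576]
tcp_rot: [[-0.032, -0.016, -0.999], [0.999, -0.038, -0.032], [-0.038, -0.999, 0.017]]
force: [0.1, 0.3, -0.2]
opening: 0.655
```

```bash
python3 w.py 5
```

```text
t 19.4 tcp [ 6.391e+02 -4.000e-01  6.250e+01] jaw 91.83 tilt [-0.004 -0.04 ] j [ -9.  44.  87.  -3.  50. -99.] open 56.6 F [-0.5  0.2 -0.2]
```

Emit:
apply_moves(steps=[{"x": -22,"y": 15,"z": 30,"spin": -0.142},{"x": -25,"y": 34,"z": 20,"spin": -0.142},{"x": -25,"y": 34,"z": 15,"spin": -0.142},{"x": -25,"y": 34,"z": 15,"spin": -0.142},{"x": -25,"y": 34,"z": 10,"spin": -0.142},{"x": -25,"y": 34,"z": 10,"spin": -0.142}])

```text
time_s: 20.0
position: [0.484, 0.1845, 0.1542]
tcp_rot: [[0.758, -0.048, -0.65], [0.65, -0.016, 0.76], [-0.047, -0.999, 0.019]]
force: [1.0, 0.9, -1.1]
opening: 0.654
```

```bash
python3 w.py 5; python3 look.py round_board g
```

```text
t 20.25 tcp [486.1 183.4 154.3] jaw 41.09 tilt [-0.046 -0.017] j [  9.  29.  99.  -1.  54. -32.] open 56.9 F [-0.4 -0.8 -1.1]
t 20.25 tcp [486.1 183.4 154.3] jaw 41.09 j [  9.  29.  99.  -1.  54. -32.] open 56.9 F [-0.4 -0.8 -1.1]
expected px [262.54090565  89.72041949]
round_board 0.75 [144.4, 4.0, 240.1, 197.1] [434.4 248.6] 0.05
```

View pics/w_g.png

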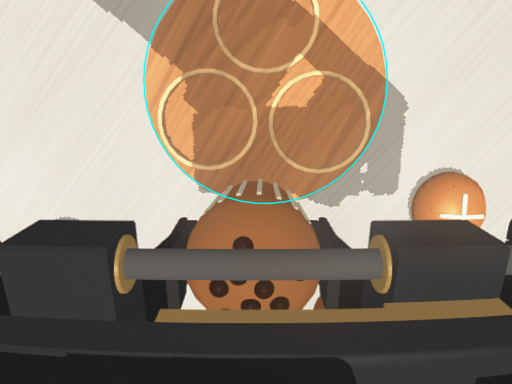

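The board is in view with its rings centred at about (207,119), (319,121) and (266,20). The muffin is held upright. I'm fitting the ring pattern.

```bash
python3 - <<'E'
from h import *
p=dict(np.load('w_g_p.npz'));im=np.load('w_g.npy')
c=np.array([ray(q,p,.015)[:2] for q in((207,119.5),(319,121.5),(266,19.5))])*1000
print(c.round(1), [np.linalg.norm(c[i]-c[j]).round(1) for i,j in((0,1),(1,2),(0,2))])
m=c.mean(0);d=c-m;a=np.degrees(np.arctan2(d[:,1],d[:,0]));print(m,a)
th0=np.degrees(np.angle(np.exp(3j*np.radians(a)).mean()))/3
print('yaw mod120',th0)
ov=cv2.cvtColor(im,cv2.COLOR_RGB2BGR)
R=[]
for k in range(3):
    A=np.radians(th0+120*k);C=m+56*np.array([np.cos(A),np.sin(A)]);R.append(C.round(1))
    P=np.c_[C[0]+42*np.cos(th),C[1]+42*np.sin(th),0*th+16]/1000
    cv2.polylines(ov,[np.round(proj(P,p)*16).astype(int)],True,(255,255,0),1,cv2.LINE_AA,4)
print(R);cv2.imwrite('pics/g2.png',ov[:220,100:420].repeat(2,0).repeat(2,1))
E
```

```text
[[416.9 194.7]
 [490.4 257.1]
 [401.5 289. ]] [np.float64(96.5), np.float64(94.5), np.float64(95.6)]
[436.25200846 246.92939654] [-110.32567168   10.67174271  129.59767162]
yaw mod120 9.981210397205103
[array([491.4, 256.6]), array([400.3, 289.8]), array([417.1, 194.3])]
```

View pics/g2.png

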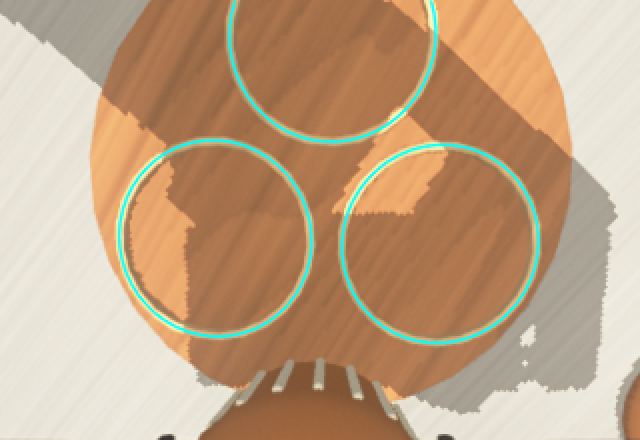

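Emit:
apply_moves(steps=[{"x": -28,"y": 34,"z": -10,"spin": 0},{"x": -28,"y": 34,"z": -20,"spin": 0},{"x": -28,"y": 34,"z": -30,"spin": 0}])

```text
time_s: 20.65
position: [0.4147, 0.2807, 0.0959]
tcp_rot: [[0.765, -0.03, -0.643], [0.643, -0.013, 0.765], [-0.031, -0.999, 0.009]]
force: [0.1, 0.2, -0.9]
opening: 0.653
```

```bash
python3 w.py 5
```

```text
t 20.9 tcp [413.7 279.9  95.6] jaw 40.26 tilt [-0.034 -0.015] j [ 21.  34. 105.  -0.  43. -19.] open 56.6 F [ 0.8  0.  -0.1]
```

Emit:
apply_moves(steps=[{"x": -8,"y": 6,"z": -20,"spin": 0},{"x": -8,"y": 5,"z": -22,"spin": 0}])

```text
time_s: 21.1
position: [0.4062, 0.2905, 0.0563]
tcp_rot: [[0.767, -0.02, -0.642], [0.642, -0.01, 0.767], [-0.021, -1.0, 0.005]]
force: [0.1, -0.4, -1.5]
opening: 0.653
```

```bash
python3 w.py 5
```

```text
t 21.35 tcp [404.9 290.5  56.4] jaw 40.0 tilt [-0.022 -0.011] j [ 23.  38. 107.  -0.  37. -17.] open 56.7 F [ 0.7  0.3 -0.7]
```

Emit:
apply_moves(steps=[{"x": -5,"y": -1,"z": -20,"spin": 0}])

```text
time_s: 21.45
position: [0.4042, 0.2904, 0.0391]
tcp_rot: [[0.767, -0.014, -0.642], [0.642, -0.007, 0.767], [-0.015, -1.0, 0.003]]
force: [0.5, 0.6, -0.9]
opening: 0.655
```

```bash
python3 w.py 5
```

```text
t 21.7 tcp [400.9 289.6  37.4] jaw 39.97 tilt [-0.021 -0.01 ] j [ 23.  40. 108.  -0.  34. -17.] open 56.8 F [-0.8 -0.3 -0.5]
```

Emit:
apply_moves(steps=[{"x": 0,"y": 0,"z": -3,"spin": 0}])

```text
time_s: 21.8
position: [0.4019, 0.2899, 0.0354]
tcp_rot: [[0.766, -0.019, -0.642], [0.642, -0.009, 0.766], [-0.02, -1.0, 0.005]]
force: [0.2, -0.5, -0.9]
opening: 0.649
```

```bash
python3 w.py 3
```

```text
t 21.95 tcp [401.4 289.7  34.8] jaw 39.97 tilt [-0.02 -0.01] j [ 23.  40. 108.  -0.  33. -17.] open 56.9 F [ 0.6  0.2 -1. ]
```

Emit:
apply_moves(steps=[{"x": 0,"y": 0,"z": -3,"spin": 0}])

```text
time_s: 22.05
position: [0.4017, 0.2899, 0.0321]
tcp_rot: [[0.766, -0.019, -0.642], [0.642, -0.009, 0.766], [-0.02, -1.0, 0.005]]
force: [0.1, 0.8, -1.3]
opening: 0.657
```

```bash
python3 w.py 3
```

```text
t 22.2 tcp [401.2 289.7  31.6] jaw 39.98 tilt [-0.02 -0.01] j [ 23.  40. 108.  -0.  33. -17.] open 56.9 F [-0.4 -0.1 -0.9]
```

Emit:
apply_moves(steps=[{"x": 0,"y": 0,"z": -1.5,"spin": 0}])

```text
time_s: 22.3
position: [0.4016, 0.2899, 0.0309]
tcp_rot: [[0.766, -0.02, -0.642], [0.642, -0.009, 0.766], [-0.021, -1.0, 0.005]]
force: [-1.4, -0.5, 18.8]
opening: 0.651
```

```bash
python3 w.py 3
```

```text
t 22.45 tcp [401.5 289.9  31. ] jaw 39.99 tilt [-0.019 -0.009] j [ 23.  40. 108.  -0.  33. -17.] open 56.9 F [-0.7 -0.1  6.6]
```

Emit:
apply_moves(steps=[{"x": 0,"y": 0,"z": 0,"spin": 0}], grip=74)

```text
time_s: 22.55
position: [0.4016, 0.29, 0.0313]
tcp_rot: [[0.766, -0.019, -0.643], [0.643, -0.009, 0.766], [-0.02, -1.0, 0.005]]
force: [-0.2, -0.5, 0.0]
opening: 0.69
```

```bash
python3 w.py 6
```

```text
t 22.85 tcp [401.5 289.9  30.8] jaw 39.99 tilt [-0.02  -0.009] j [ 23.  40. 108.  -0.  33. -17.] open 72.7 F [ 0.6 -0.  -0.8]
```

Emit:
apply_moves(steps=[{"x": 0,"y": 0,"z": 45,"spin": 0}])

```text
time_s: 22.95
position: [0.3976, 0.288, 0.0704]
tcp_rot: [[0.766, -0.033, -0.642], [0.642, -0.015, 0.766], [-0.036, -0.999, 0.01]]
force: [0.3, 0.6, 0.4]
opening: 0.846
```

```bash
python3 w.py 4
```

```text
t 23.15 tcp [402.1 290.2  76.4] jaw 39.99 tilt [-0.018 -0.009] j [ 23.  35. 107.  -0.  39. -17.] open 73.8 F [ 0.1  1.1 -0.5]
```

Emit:
apply_moves(steps=[{"x": 0,"y": 0,"z": 40,"spin": 0},{"x": 31,"y": -22,"z": 10,"spin": 0},{"x": 31,"y": -22,"z": 10,"spin": 0},{"x": 31,"y": -22,"z": 10,"spin": 0},{"x": 31,"y": -22,"z": 10,"spin": 0},{"x": 31,"y": -22,"z": 10,"spin": 0},{"x": 31,"y": -22,"z": 10,"spin": 0},{"x": 31,"y": -22,"z": 10,"spin": 0},{"x": 31,"y": -22,"z": 10,"spin": 0},{"x": 31,"y": -22,"z": 0,"spin": 0}], grip=87)

```text
time_s: 24.15
position: [0.6771, 0.0844, 0.1902]
tcp_rot: [[0.761, -0.044, -0.648], [0.648, -0.014, 0.762], [-0.042, -0.999, 0.017]]
force: [1.2, 0.2, -0.4]
opening: 1.004
```

```bash
python3 w.py 5; python3 look.py short_jar_mid i
```

```text
t 24.4 tcp [674.2  85.6 188.2] jaw 40.42 tilt [-0.048 -0.014] j [ -2.  38.  73.  -1.  71. -42.] open 87.0 F [ 0.  -0.2 -1. ]
t 24.4 tcp [674.2  85.6 188.2] jaw 40.42 j [ -2.  38.  73.  -1.  71. -42.] open 87.0 F [ 0.  -0.2 -1. ]
expected px [268.66193541 117.46578547]
short_jar_mid 0.96 [236.5, 85.4, 63.7, 63.1] [643.4 133.9] 0.076
```

View pics/w_i.png

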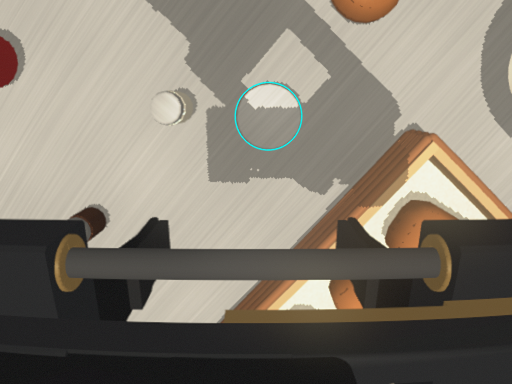

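```bash
python3 - <<'E'
from h import *
p=dict(np.load('w_i_p.npz'))
for uv in((415,132),(250,290),(330,210)):
  print(uv,ray(uv,p,.03).round(3),ray(uv,p,.0).round(3))
E
```

```text
(415, 132) [0.755 0.212 0.03 ] [0.766 0.219 0.   ]
(250, 290) [ 0.746 -0.012  0.03 ] [ 0.757 -0.027  0.   ]
(330, 210) [0.748 0.106 0.03 ] [0.758 0.103 0.   ]
```

The short jar's steel lid is at (268,116) and the fit is good. Only the display basket is near, with its front at x ≈ 0.745, out of the fingers' reach. Descending.

Emit:
apply_moves(steps=[{"x": -10,"y": 16,"z": -20,"spin": 0},{"x": -10,"y": 16,"z": -30,"spin": 0},{"x": -11,"y": 16,"z": -25,"spin": 0},{"x": -2,"y": 0,"z": -20,"spin": 0}])

```text
time_s: 24.9
position: [0.6388, 0.1396, 0.0959]
tcp_rot: [[0.757, -0.039, -0.652], [0.652, -0.014, 0.758], [-0.039, -0.999, 0.015]]
force: [-0.3, 0.6, -0.4]
opening: 1.0
```

```bash
python3 w.py 5
```

```text
t 25.15 tcp [642.9 136.7  98.3] jaw 40.54 tilt [-0.034 -0.014] j [  3.  42.  81.  -1.  58. -37.] open 87.2 F [0.7 0.  0.2]
```

Emit:
apply_moves(steps=[{"x": -3,"y": -2,"z": -20,"spin": 0},{"x": -2,"y": 0,"z": -20,"spin": 0}])

```text
time_s: 25.35
position: [0.644, 0.1345, 0.0644]
tcp_rot: [[0.76, -0.019, -0.649], [0.649, -0.014, 0.76], [-0.023, -1.0, 0.001]]
force: [-0.5, -0.0, 0.0]
opening: 1.005
```

```bash
python3 w.py 5
```

```text
t 25.6 tcp [643.6 134.7  64.1] jaw 40.51 tilt [-0.02  -0.014] j [  2.  45.  83.  -1.  54. -38.] open 86.8 F [0.1 0.4 0. ]
```

Emit:
apply_moves(steps=[{"x": 0,"y": -1,"z": -42,"spin": 0}])

```text
time_s: 25.7
position: [0.6503, 0.1341, 0.0288]
tcp_rot: [[0.76, -0.004, -0.65], [0.65, -0.013, 0.76], [-0.012, -1.0, -0.007]]
force: [1.8, 0.7, -0.2]
opening: 0.996
```

```bash
python3 w.py 5
```

```text
t 25.95 tcp [644.3 133.7  23.4] jaw 40.51 tilt [-0.019 -0.014] j [  2.  48.  83.  -1.  49. -38.] open 86.9 F [0.5 0.1 0.4]
```

Emit:
apply_moves(steps=[{"x": 0,"y": 0,"z": -2,"spin": 0}], grip=45)

```text
time_s: 26.05
position: [0.6457, 0.1339, 0.0235]
tcp_rot: [[0.76, -0.016, -0.65], [0.649, -0.014, 0.76], [-0.021, -1.0, -0.0]]
force: [-0.0, 0.9, 0.1]
opening: 0.964
```

```bash
python3 w.py 9;python3 w.py 3
```

```text
t 26.5 tcp [644.3 133.6  22. ] jaw 40.52 tilt [-0.019 -0.014] j [  2.  48.  83.  -1.  49. -38.] open 59.3 F [-0.9 -0.7  2.5]
t 26.65 tcp [644.3 133.6  21.9] jaw 40.51 tilt [-0.019 -0.014] j [  2.  48.  83.  -1.  49. -38.] open 59.3 F [-1.5  0.   4.9]
```

Emit:
apply_moves(steps=[{"x": 0,"y": 0,"z": 40,"spin": 0}])

```text
time_s: 26.75
position: [0.6394, 0.1333, 0.0563]
tcp_rot: [[0.76, -0.032, -0.649], [0.649, -0.014, 0.76], [-0.034, -0.999, 0.01]]
force: [-1.0, 0.4, -2.5]
opening: 0.681
```

```bash
python3 w.py 5
```

```text
t 27.0 tcp [643.8 133.7  61.3] jaw 40.52 tilt [-0.02  -0.014] j [  2.  45.  83.  -1.  53. -38.] open 59.5 F [ 0.1  0.3 -2.3]
```

Emit:
apply_moves(steps=[{"x": -20,"y": 15,"z": 30,"spin": 0},{"x": -34,"y": 27,"z": 10,"spin": 0},{"x": -34,"y": 27,"z": 0,"spin": 0},{"x": -34,"y": 27,"z": 0,"spin": 0},{"x": -30,"y": 25,"z": -5,"spin": 0}])

```text
time_s: 27.5
position: [0.4886, 0.2528, 0.0895]
tcp_rot: [[0.766, -0.026, -0.642], [0.642, -0.015, 0.767], [-0.029, -1.0, 0.005]]
force: [0.8, 0.3, -2.0]
opening: 0.684
```

```bash
python3 w.py 5; python3 look.py none j
```

```text
t 27.75 tcp [491.  252.2  89.6] jaw 40.01 tilt [-0.024 -0.015] j [ 16.  37.  98.  -1.  47. -24.] open 59.4 F [ 0.3  0.4 -2.1]
t 27.75 tcp [491.  252.2  89.6] jaw 40.01 j [ 16.  37.  98.  -1.  47. -24.] open 59.4 F [ 0.3  0.4 -2.1]
```

View pics/w_j.png

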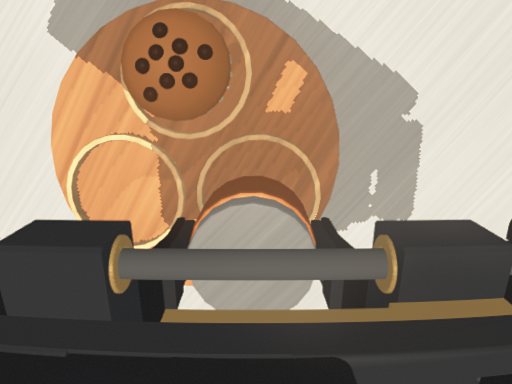

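The muffin stands in the upper ring at (185,70). The short jar is held over its own ring.

Emit:
apply_moves(steps=[{"x": 0,"y": 5,"z": -48,"spin": 0}])

```text
time_s: 27.9
position: [0.4988, 0.2577, 0.0461]
tcp_rot: [[0.768, -0.008, -0.641], [0.641, -0.01, 0.768], [-0.013, -1.0, -0.003]]
force: [2.6, -0.4, -2.6]
opening: 0.684
```

```bash
python3 w.py 5
```

```text
t 28.15 tcp [492.8 256.3  42.4] jaw 39.89 tilt [-0.023 -0.015] j [ 16.  42.  99.  -1.  41. -23.] open 59.3 F [ 0.6  0.4 -1.4]
```

Emit:
apply_moves(steps=[{"x": -1,"y": 0,"z": -8,"spin": 0}])

```text
time_s: 28.25
position: [0.4945, 0.2565, 0.0371]
tcp_rot: [[0.768, -0.016, -0.641], [0.64, -0.013, 0.768], [-0.021, -1.0, 0.001]]
force: [-0.6, 0.6, -1.3]
opening: 0.684
```

```bash
python3 w.py 5
```

```text
t 28.5 tcp [492.4 256.4  35.7] jaw 39.88 tilt [-0.021 -0.014] j [ 16.  42.  99.  -1.  40. -23.] open 59.6 F [-0.   0.3 -1.7]
```

Emit:
apply_moves(steps=[{"x": 0,"y": 0,"z": -2.5,"spin": 0}])

```text
time_s: 28.6
position: [0.4929, 0.2566, 0.0341]
tcp_rot: [[0.767, -0.019, -0.641], [0.641, -0.013, 0.767], [-0.023, -1.0, 0.002]]
force: [1.1, -0.2, -2.0]
opening: 0.682
```

```bash
python3 w.py 3
```

```text
t 28.75 tcp [492.5 256.4  33.4] jaw 39.88 tilt [-0.02  -0.014] j [ 16.  42.  99.  -1.  40. -23.] open 59.4 F [ 0.7 -1.1 -0.7]
```

Emit:
apply_moves(steps=[{"x": 0,"y": 0,"z": -2.5,"spin": 0}])

```text
time_s: 28.85
position: [0.4927, 0.2566, 0.0311]
tcp_rot: [[0.767, -0.02, -0.641], [0.641, -0.014, 0.767], [-0.024, -1.0, 0.002]]
force: [-0.2, 0.2, -0.8]
opening: 0.682
```

```bash
python3 w.py 3
```

```text
t 29.0 tcp [492.3 256.4  30.7] jaw 39.89 tilt [-0.021 -0.014] j [ 16.  43.  99.  -1.  40. -23.] open 59.5 F [ 0.8  0.3 -1.8]
```

Emit:
apply_moves(steps=[{"x": 0,"y": 0,"z": -1.5,"spin": 0}])

```text
time_s: 29.1
position: [0.4924, 0.2565, 0.0298]
tcp_rot: [[0.767, -0.021, -0.641], [0.641, -0.014, 0.767], [-0.025, -1.0, 0.003]]
force: [-2.3, -0.8, 17.6]
opening: 0.684
```

```bash
python3 w.py 3
```

```text
t 29.25 tcp [492.4 256.5  29.9] jaw 39.89 tilt [-0.02  -0.014] j [ 16.  43.  99.  -1.  39. -23.] open 59.5 F [-0.4 -0.6  4.5]
```

Emit:
apply_moves(steps=[{"x": 0,"y": 0,"z": 0,"spin": 0}], grip=76)

```text
time_s: 29.35
position: [0.4926, 0.2565, 0.0303]
tcp_rot: [[0.767, -0.02, -0.641], [0.641, -0.014, 0.767], [-0.024, -1.0, 0.002]]
force: [0.3, 0.7, -0.7]
opening: 0.723
```

```bash
python3 w.py 6
```

```text
t 29.65 tcp [492.5 256.5  29.8] jaw 39.89 tilt [-0.02  -0.014] j [ 16.  43.  99.  -1.  39. -23.] open 75.1 F [-0.7  0.1  0.1]
```

Emit:
apply_moves(steps=[{"x": 0,"y": 0,"z": 45,"spin": 0}])

```text
time_s: 29.75
position: [0.488, 0.255, 0.0691]
tcp_rot: [[0.767, -0.035, -0.641], [0.641, -0.018, 0.768], [-0.038, -0.999, 0.008]]
force: [-0.2, 0.7, 0.4]
opening: 0.872
```

```bash
python3 w.py 4
```

```text
t 29.95 tcp [493.2 256.7  75.6] jaw 39.89 tilt [-0.018 -0.013] j [ 16.  38.  98.  -1.  45. -23.] open 75.8 F [ 0.3  0.1 -0.1]
```

Emit:
apply_moves(steps=[{"x": 0,"y": 0,"z": 40,"spin": -0.08},{"x": 10,"y": -47,"z": 10,"spin": -0.087},{"x": 10,"y": -47,"z": 10,"spin": -0.087},{"x": 10,"y": -47,"z": 10,"spin": -0.087},{"x": 10,"y": -47,"z": 10,"spin": -0.087},{"x": 10,"y": -47,"z": 10,"spin": -0.087},{"x": 10,"y": -47,"z": 10,"spin": -0.087},{"x": 10,"y": -47,"z": 10,"spin": -0.087},{"x": 10,"y": -47,"z": 10,"spin": -0.087},{"x": 10,"y": -47,"z": 0,"spin": -0.087},{"x": 10,"y": -47,"z": 0,"spin": -0.087},{"x": 10,"y": -47,"z": 0,"spin": -0.087}], grip=87)

```text
time_s: 31.15
position: [0.5946, -0.2708, 0.188]
tcp_rot: [[0.931, -0.035, 0.363], [-0.362, 0.025, 0.932], [-0.042, -0.999, 0.011]]
force: [0.1, -0.1, -0.1]
opening: 0.996
```

```bash
python3 w.py 5; python3 look.py bottle_mid k
```

```text
t 31.4 tcp [ 593.9 -268.3  187.5] jaw -21.04 tilt [-0.036  0.026] j [-34.  36.  78.   0.  68. -13.] open 87.0 F [-0.5  0.2 -1. ]
t 31.4 tcp [ 593.9 -268.3  187.5] jaw -21.04 j [-34.  36.  78.   0.  68. -13.] open 87.0 F [-0.5  0.2 -1. ]
expected px [303.67906409 187.87638288]
bottle_mid 0.84 [281.8, 161.4, 58.6, 69.5] [ 632.  -294.6] 0.087
```

View pics/w_k.png

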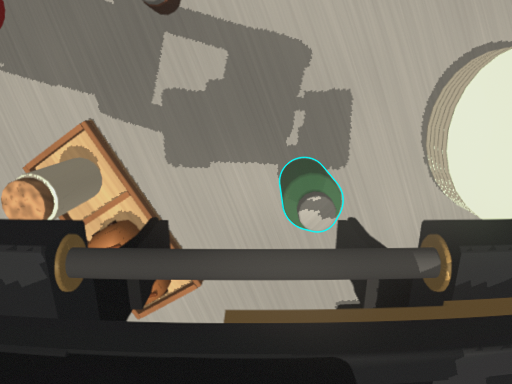

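The green bottle is at (311,195), with an outline fit matching the overhead estimate within 2 mm. The tall jar and pastry sit in their bays at left. Descending.

Emit:
apply_moves(steps=[{"x": 18,"y": -13,"z": -10,"spin": 0},{"x": 17,"y": -13,"z": -20,"spin": 0},{"x": 0,"y": 0,"z": -20,"spin": 0}])

```text
time_s: 31.8
position: [0.632, -0.2883, 0.1413]
tcp_rot: [[0.936, -0.031, 0.35], [-0.349, 0.023, 0.937], [-0.037, -0.999, 0.01]]
force: [-0.5, 0.5, 0.4]
opening: 0.999
```

```bash
python3 w.py 5
```

```text
t 32.05 tcp [ 629.8 -287.4  141.9] jaw -20.51 tilt [-0.034  0.025] j [-34.  42.  74.   0.  67. -13.] open 86.8 F [ 0.1 -0.3 -0.4]
```

Emit:
apply_moves(steps=[{"x": 0,"y": -7,"z": -20,"spin": 0},{"x": -2,"y": 0,"z": -25,"spin": 0}])

```text
time_s: 32.25
position: [0.632, -0.2957, 0.1039]
tcp_rot: [[0.937, -0.022, 0.348], [-0.348, 0.017, 0.937], [-0.027, -1.0, 0.008]]
force: [0.7, 0.5, -1.2]
opening: 0.997
```

```bash
python3 w.py 5
```

```text
t 32.5 tcp [ 631.1 -294.7  103. ] jaw -20.39 tilt [-0.026  0.019] j [-34.  45.  75.   0.  62. -14.] open 87.0 F [ 0.  -0.1  0.8]
```

Emit:
apply_moves(steps=[{"x": -1,"y": 0,"z": -25,"spin": 0},{"x": -2,"y": 1,"z": -26,"spin": 0}])

```text
time_s: 32.7
position: [0.6336, -0.2969, 0.0597]
tcp_rot: [[0.937, -0.011, 0.348], [-0.348, 0.01, 0.937], [-0.014, -1.0, 0.005]]
force: [0.2, -0.3, -0.5]
opening: 0.996
```

```bash
python3 w.py 5
```

```text
t 32.95 tcp [ 632.9 -296.5   59.2] jaw -20.37 tilt [-0.014  0.011] j [-34.  48.  76.   0.  57. -14.] open 86.8 F [1.7 0.3 0.2]
```

Emit:
apply_moves(steps=[{"x": -2,"y": 1,"z": -9,"spin": 0}])

```text
time_s: 33.05
position: [0.6331, -0.2969, 0.053]
tcp_rot: [[0.937, -0.008, 0.348], [-0.348, 0.008, 0.937], [-0.011, -1.0, 0.004]]
force: [0.8, -0.8, -0.0]
opening: 0.998
```

```bash
python3 w.py 4
```

```text
t 33.25 tcp [ 630.9 -295.5   50.5] jaw -20.37 tilt [-0.014  0.011] j [-34.  48.  77.   0.  56. -14.] open 86.8 F [-0.2  0.1 -1. ]
```

Emit:
apply_moves(steps=[{"x": 0,"y": 0,"z": 0,"spin": 0}], grip=35)

```text
time_s: 33.35
position: [0.631, -0.2956, 0.0508]
tcp_rot: [[0.937, -0.013, 0.348], [-0.348, 0.011, 0.937], [-0.016, -1.0, 0.006]]
force: [0.6, -0.2, -0.0]
opening: 0.961
```

```bash
python3 w.py 11;python3 w.py 3
```

```text
t 33.9 tcp [ 630.9 -295.5   50.5] jaw -20.37 tilt [-0.014  0.011] j [-34.  48.  77.   0.  56. -14.] open 49.3 F [ 0.2 -0.3  0.3]
t 34.05 tcp [ 630.9 -295.5   50.5] jaw -20.37 tilt [-0.014  0.011] j [-34.  48.  77.   0.  56. -14.] open 49.3 F [0.5 0.4 1.4]
```

Emit:
apply_moves(steps=[{"x": 0,"y": 0,"z": 40,"spin": 0}])

```text
time_s: 34.15
position: [0.6264, -0.2927, 0.0842]
tcp_rot: [[0.937, -0.026, 0.348], [-0.348, 0.019, 0.937], [-0.031, -0.999, 0.009]]
force: [-0.7, -0.2, -2.2]
opening: 0.567
```

```bash
python3 w.py 5
```

```text
t 34.4 tcp [ 630.5 -295.2   90.1] jaw -20.37 tilt [-0.014  0.011] j [-34.  45.  76.   0.  60. -14.] open 49.2 F [-0.1  0.4 -2.7]
```

Emit:
apply_moves(steps=[{"x": -5,"y": 10,"z": 40,"spin": 0},{"x": -18,"y": 43,"z": 15,"spin": 0},{"x": -19,"y": 43,"z": 0,"spin": 0},{"x": -19,"y": 43,"z": 0,"spin": 0},{"x": -19,"y": 43,"z": 0,"spin": 0},{"x": -19,"y": 43,"z": 0,"spin": 0},{"x": -19,"y": 43,"z": 0,"spin": 0},{"x": -19,"y": 43,"z": 0,"spin": 0},{"x": -19,"y": 43,"z": 0,"spin": 0},{"x": -19,"y": 43,"z": 0,"spin": 0},{"x": -19,"y": 43,"z": 0,"spin": 0}])

```text
time_s: 35.5
position: [0.421, 0.1535, 0.1313]
tcp_rot: [[0.932, -0.034, 0.361], [-0.361, 0.018, 0.932], [-0.038, -0.999, 0.004]]
force: [0.5, 0.2, -2.1]
opening: 0.566
```

```bash
python3 w.py 5; python3 look.py none l
```

```text
t 35.75 tcp [422.8 152.2 131.7] jaw -21.06 tilt [-0.032  0.017] j [  5.  27. 111.   2.  43.  25.] open 49.2 F [ 0.8 -0.1 -1.8]
t 35.75 tcp [422.8 152.2 131.7] jaw -21.06 j [  5.  27. 111.   2.  43.  25.] open 49.2 F [ 0.8 -0.1 -1.8]
```

View pics/w_l.png

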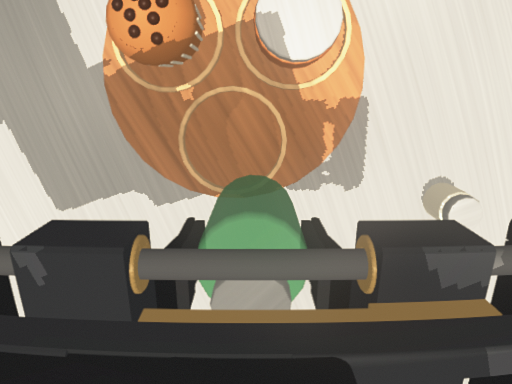

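The muffin and short jar stand in the upper rings, and the free ring is centred at about (233,140). Checking its position before lowering.

```bash
python3 - <<'E'
from h import *
p=dict(np.load('w_l_p.npz'));print(ray((233,140),p,.015))
E
```

```text
[0.41827142 0.19484406 0.015     ]
```

Emit:
apply_moves(steps=[{"x": -4,"y": 21,"z": -15,"spin": 0},{"x": -4,"y": 21,"z": -20,"spin": 0}])

```text
time_s: 36.0
position: [0.421, 0.1905, 0.0976]
tcp_rot: [[0.929, -0.023, 0.37], [-0.369, 0.018, 0.929], [-0.028, -1.0, 0.008]]
force: [-0.6, -0.8, -2.1]
opening: 0.568
```

```bash
python3 w.py 5
```

```text
t 36.25 tcp [419.8 190.5  97.7] jaw -21.52 tilt [-0.026  0.017] j [ 10.  31. 111.   2.  39.  30.] open 49.2 F [ 0.5  0.  -1.7]
```

Emit:
apply_moves(steps=[{"x": -2,"y": 4,"z": -30,"spin": 0}])

```text
time_s: 36.35
position: [0.422, 0.1938, 0.0703]
tcp_rot: [[0.929, -0.016, 0.369], [-0.369, 0.019, 0.929], [-0.022, -1.0, 0.012]]
force: [0.7, 0.3, -1.3]
opening: 0.565
```

```bash
python3 w.py 5
```

```text
t 36.6 tcp [418.4 193.8  68.5] jaw -21.58 tilt [-0.025  0.017] j [ 10.  35. 112.   2.  34.  30.] open 49.2 F [ 0.5  1.2 -1.2]
```

Emit:
apply_moves(steps=[{"x": 0,"y": 0,"z": -6,"spin": 0}])

```text
time_s: 36.7
position: [0.4197, 0.1938, 0.0638]
tcp_rot: [[0.929, -0.021, 0.368], [-0.368, 0.018, 0.93], [-0.027, -1.0, 0.009]]
force: [0.1, -0.3, -1.4]
opening: 0.567
```

```bash
python3 w.py 4
```

```text
t 36.9 tcp [418.6 193.8  62.9] jaw -21.58 tilt [-0.024  0.018] j [ 10.  36. 112.   2.  33.  30.] open 49.2 F [ 0.  -0.1 -1.7]
```

Emit:
apply_moves(steps=[{"x": 0,"y": 0,"z": -3,"spin": 0}])

```text
time_s: 37.0
position: [0.419, 0.1939, 0.0603]
tcp_rot: [[0.93, -0.023, 0.368], [-0.368, 0.018, 0.93], [-0.028, -1.0, 0.008]]
force: [0.6, 0.1, -2.2]
opening: 0.563
```

```bash
python3 w.py 3
```

```text
t 37.15 tcp [418.5 193.8  59.8] jaw -21.57 tilt [-0.025  0.018] j [ 10.  36. 113.   2.  33.  30.] open 49.2 F [-0.  -0.5 -0.4]
```

Emit:
apply_moves(steps=[{"x": 0,"y": 0,"z": -1.5,"spin": 0}])

```text
time_s: 37.25
position: [0.4186, 0.194, 0.0585]
tcp_rot: [[0.93, -0.024, 0.368], [-0.367, 0.018, 0.93], [-0.029, -1.0, 0.008]]
force: [-2.2, 0.9, 16.0]
opening: 0.567
```

```bash
python3 w.py 3
```

```text
t 37.4 tcp [418.7 194.   58.6] jaw -21.57 tilt [-0.024  0.018] j [ 10.  36. 113.   2.  33.  30.] open 49.5 F [ 0.3 -0.3  2.3]
```

Contact at the predicted height. Releasing, then rising clear and away.

Emit:
apply_moves(steps=[{"x": 0,"y": 0,"z": 0,"spin": 0}], grip=70)

```text
time_s: 37.5
position: [0.4186, 0.194, 0.0587]
tcp_rot: [[0.93, -0.024, 0.368], [-0.367, 0.018, 0.93], [-0.029, -1.0, 0.008]]
force: [0.2, 0.6, -0.6]
opening: 0.602
```

```bash
python3 w.py 7
```

```text
t 37.85 tcp [418.7 194.   58.5] jaw -21.56 tilt [-0.024  0.018] j [ 10.  36. 113.   2.  33.  30.] open 69.0 F [-0.4  0.  -0.4]
```

Emit:
apply_moves(steps=[{"x": 0,"y": 0,"z": 45,"spin": 0}])

```text
time_s: 37.95
position: [0.4149, 0.193, 0.0986]
tcp_rot: [[0.929, -0.039, 0.368], [-0.368, 0.015, 0.93], [-0.042, -0.999, -0.0]]
force: [0.1, 0.8, -0.6]
opening: 0.798
```

```bash
python3 w.py 4
```

```text
t 38.15 tcp [419.3 194.1 104.1] jaw -21.56 tilt [-0.022  0.018] j [ 10.  31. 111.   2.  39.  30.] open 69.9 F [-0.3 -0.6  0.5]
```

Emit:
apply_moves(steps=[{"x": 0,"y": 0,"z": 40,"spin": 0},{"x": 0,"y": 0,"z": 40,"spin": 0},{"x": 20,"y": -40,"z": 20,"spin": 0},{"x": 20,"y": -45,"z": 10,"spin": 0},{"x": 20,"y": -45,"z": 0,"spin": 0},{"x": 20,"y": -45,"z": 0,"spin": 0}])

```text
time_s: 38.75
position: [0.4935, 0.0187, 0.2129]
tcp_rot: [[0.934, -0.035, 0.356], [-0.355, 0.016, 0.935], [-0.039, -0.999, 0.003]]
force: [0.3, 1.0, -1.0]
opening: 0.803
```

```bash
python3 w.py 5; python3 - <<'E'
from h import *
for c in('scene','top'):
    im=imaging.capture(c);np.save(c+'2.npy',im);b=cv2.cvtColor(im,cv2.COLOR_RGB2BGR)
    r=b[100:290,90:390] if c=='scene' else b[40:240,120:420]
    cv2.imwrite(f'pics/{c}2.png',cv2.resize(r,None,fx=2.6,fy=2.6,interpolation=cv2.INTER_CUBIC))
E
```

```text
t 39.0 tcp [492.1  20.3 212. ] jaw -20.95 tilt [-0.038  0.017] j [-11.  22. 100.   1.  59.  10.] open 69.8 F [0.3 0.7 0.1]
```

View pics/scene2.png

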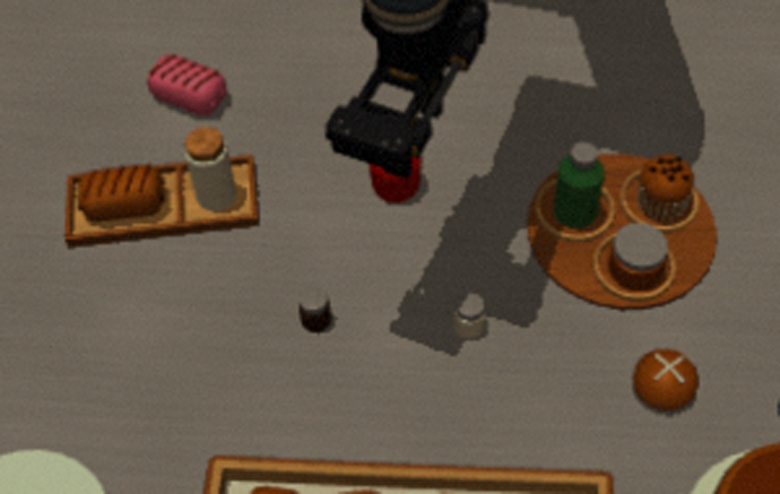

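View pics/top2.png

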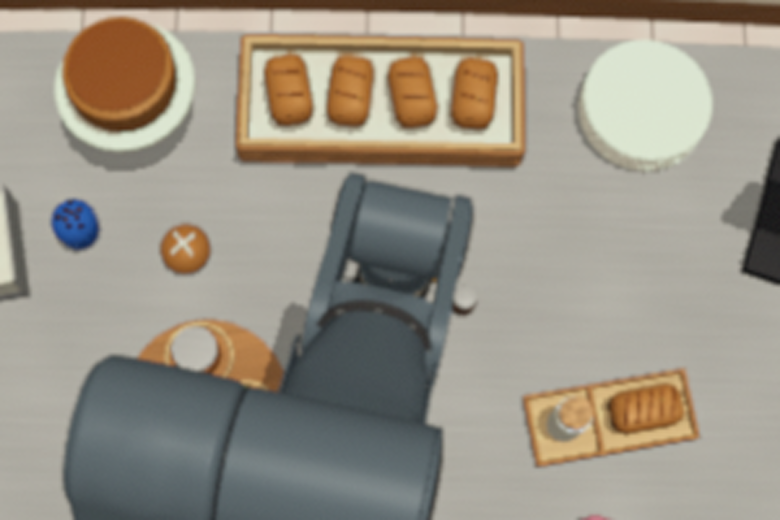

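All five stand in place in both views, and the bun and look-alikes haven't moved. One last numeric check from the scene camera, then I'll hand in.

```bash
python3 - <<'E'
from h import *
p=imaging.camera_params('scene');imaging.capture('scene')
T={'pastry_mid':(432.7,-310.3,.006),'tall_jar_mid':(413.5,-209.5,.006),'muffin_mid':(400.3,289.8,.008),'short_jar_mid':(491.4,256.6,.008),'bottle_mid':(417.5,194.3,.008),'bun_mid':(632.8,279.5,0)}
for n,(x,y,z) in T.items():
    e=proj([[x/1000,y/1000,z+.03]],p)[0]
    for d in spotter.cut_out(n,'scene'):
        ys,xs=np.nonzero(d['mask'])
        if np.hypot(xs.mean()-e[0],ys.mean()-e[1])<20:
            r=fit(n,[(d['mask'].astype(float),p)],(x/1000,y/1000),n=='pastry_mid',z);print(n,r.x.round(1),'target',x,y,round(r.fun,3));break
    else: print(n,'not found')
s=read_state();print(s['time_s'],s['force'].round(1))
job.hand_in()
E
```

```text
pastry_mid [ 426.5 -309.1  104.4] target 432.7 -310.3 0.219
tall_jar_mid [ 415.  -207.9] target 413.5 -209.5 0.109
muffin_mid [400.5 293.3] target 400.3 289.8 0.133
short_jar_mid [494.8 258.6] target 491.4 256.6 0.171
bottle_mid [420.7 196.7] target 417.5 194.3 0.155
bun_mid [631.7 280.8] target 632.8 279.5 0.088
39.45 [0.7 0.4 0.6]
the job is handed in; nothing more can be done
```

Both orders are made up, and I handed the job in at 39.5 s of the 122 s allowed. I placed things in the order you listed them:

- **Rectangular tray:** the pain au chocolat lies flat in the larger bay and the tall jar stands in the smaller one.
- **Round board:** the muffin, the short jar and the bottle each stand in their own ring.

I lowered each item until the wrist force showed contact (peaks of 6–27 N) before opening the gripper.

**Last checks:** the scene camera shows all five in place, and the tray also shows clearly in the top view. In the top view the arm hid the muffin and bottle, so for those two I relied on the scene camera. A fit to the scene picture put four of them within about 4 mm of target. The pastry fitted worse, about 6 mm off with its angle about 4° different, but its model is a crude box. The earlier wrist-camera picture showed it flat and centred in its bay, clear of the rim.

The bun fits within about 2 mm of where it started, and I left the blue, red and pink look-alikes alone. The tool built up 1–3° of tilt during the moves, but the items were not visibly tilted once set down.

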